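# Post the hire tag in the rooftop returns box

## Task

The red-ball kit is back, so hand in its hire tag, the flat plywood tag with the red band lying on the ledge of the green returns box: slide the cover off the slot, push the tag through the slot so that it drops right inside, then slide the cover fully shut again against the rain. Leave the balls, bails and bottle where they are.

Things in the scene. Friction and masses are not known exactly. Their poses are not given: they have to be found in the camera images.
- returns_box: Green sheet-steel drop box fixed to the deck, place and yaw vary; 360 mm wide (y -180..180), 165 deep (x 0..165), 182 high, sheet 4 mm. x points into the slot (away from the robot at yaw 0), y left along its front face, z up. Origin: on the deck, right below the slot's middle, in the plane of the outer front face. A cover rail sticks 10 mm out of that face at z 160..170, y -61..173
- ledge (a point): middle of the top of the flat rimless ledge before the box's front face: returns_box x = -90, y = 0, z = 125 mm; 360 mm wide (y), 180 mm deep (x -180..0). Two pale painted guide lines 97 mm apart run along x to the two ends of the slot. Axes as returns_box
- slot (a point): middle of the slot's lower edge in the outer front face: returns_box x = 0, y = 0, z = 125 mm, level with the ledge. The slot is 97 mm wide (y -48.5..48.5), 15 mm high (z 125..140). Behind the 4 mm front sheet a chute slopes down at 42 degrees to the inner floor: a tag pushed in well past half way tips onto it and slides down inside. Axes as returns_box
- cover (a joint): slot cover, aluminium plate 112 mm wide, 34 high, 4 thick, 2 to 6 mm before the front face, lower edge 3 mm above the ledge; slides along the box's y. In m: 0 = shut, centred on the slot; 0.112 = fully open, to the left (+y); clears the slot from 0.105. Stays where left, friction about 1.5 N, rigid end stops. Starts shut or up to 30 mm open
- tab (a point): middle of the top edge of the cover's black upright tab: returns_box x = -20, z = 172 mm, y = cover value. The tab is 12 mm wide along y, sticks out from 6 to 34 mm before the front face, z 136 to 172 mm; push it from either side or straddle it from above with open fingers. Axes as returns_box
- tag: Hire tag: flat rigid plywood plate 110 x 90 x 6 mm, 45 g, corners cut back 4 mm, a 30 mm red band across it, a brass eyelet near one end; too wide for most grippers. Lies flat on the ledge, left, right or in front of the slot, somewhat askew. Origin: centre of its underside; x along its 110 mm length (goes into the slot, either end first), y along its 90 mm width
- red_ball_a_center (a point): scuffed red ball, diameter 72 mm; lies in one of the three cells of a blue open tray fixed on the deck at the left; bystander. The point is the ball's centre
- red_ball_b_center (a point): scuffed red ball, diameter 72 mm; lies in one of the three cells of a blue open tray fixed on the deck at the left; bystander. The point is the ball's centre
- tennis_ball_center (a point): yellow tennis ball, diameter 66 mm; lies in one of the three cells of a blue open tray fixed on the deck at the left; bystander. The point is the ball's centre
- bail_a: bystander: turned wooden bail, 109 mm long, 16 mm thick at its barrel, lying on the deck at the right. Origin: under its middle; x runs along it
- bail_b: bystander: turned wooden bail, 109 mm long, 16 mm thick at its barrel, lying on the deck at the right. Origin: under its middle; x runs along it
- bottle: bystander: aluminium bottle, diameter 72 mm, 212 mm high with its black cap, standing upright at the right. Origin: centre of its underside
There are look-alikes about, which are no part of the job. Of the things that look like the tag, the largest one is meant.

How it is judged (in metres and radians):
On the way, in this order (a step that is already met when the one before it is completed fails the run):
1. the cover is slid clear of the slot, the tag still outside (value of joint cover above 0.098 m and x of tag in the frame of returns_box below 0 m), for 0.1 s.
2. the tag has dropped inside the box (x of tag in the frame of returns_box between 0.006 and 0.161 m and y of tag in the frame of returns_box between -0.176 and 0.176 m and height (world z) of tag below 0.085 m), for 0.2 s.
At the end, for the whole second after the job is handed in: The tag lies at rest inside the returns box, its centre between the box's walls and less than 85 mm above the deck (wholly below the slot's edge), and the cover is shut to within 6 mm, so that the slot is covered (all of step 2 and value of joint cover below 0.006 m and linear speed of tag below 0.02 m/s); the robot touches nothing.
It fails at once if a ball, a bail or the bottle is moved by more than 40 mm (distance of any of red_ball_a_center, red_ball_b_center, tennis_ball_center, bail_a, bail_b, bottle from where it was at the start of the episode above 0.04 m).
It also fails if it takes over 72 s, if anything falls off the work surface, if the arm or the gripper's body presses on something with over 40 N, if the wrist force passes 120 N, or if a joint passes its speed limit or range.

## Robot

A 6-joint arm with a two-finger parallel gripper is mounted at the origin on the work surface. World frame = base frame: x ahead of the robot, y to its left, z up, the work surface at z = 0. Lengths are in m, angles in degrees, forces in N, time in s.
With the tool pointing down it reaches from about 0.4 to 0.825 m from the base axis. Payload 7 kg.
Tool frame: the origin (TCP) lies between the finger pads; the fingertips stand 11 mm ahead of it and the grasp point (between the pads) lies 8 mm behind it (r.tcp_to_tips is the distance from the TCP to the fingertips, in m); x points along the fingers, y is the direction in which the jaws open and shut, and the axes are right-handed (so a half turn about x gives the same grasp; the last joint's range is limited). The gripper opens to 88 mm and grips with 3 to 60 N. Pads are 19 mm wide; open, the fingers measure 130 mm over their backs; the gripper's body (78 mm by 193 mm) begins 47 mm behind the grasp point.
Start: joints at [-48.81, 20.546, 0.682, 0, -70.136, -16.507], TCP at [0.282, -0.613, 0.238] pointing down, gripper open.
Joint ranges: [-176.03, 176.03], [-82.01, 121.73], [-58.28, 71.71], [-173.87, 95.51], [-174.79, -0.11], [-173.66, 173.66]. Speed limits (degrees/s): [136.94, 136.94, 172.46, 180, 180, 180].

## Interface

Orientations are given as [roll, pitch, yaw] about the fixed x, y, z axes, in that order (R = Rz(yaw) Ry(pitch) Rx(roll)).
In Python, from plant import r gives the robot as it stands.
- The arm moves only by the tool arm_command, never from a script. Its argument "plan" is a list of rows, each an object of numbers: "dx", "dy", "dz": the shift along the tool's x, y, z each as a share of 0.02 m, from -1 to 1; "wx", "wy", "wz": the turn, a rotation vector about the tool's x, y, z each as a share of 0.08 rad, from -1 to 1. In form: [{"dx": .., "dy": .., "dz": .., "wx": .., "wy": .., "wz": ..}, ...]. A call has 1 to 20 rows; each row shifts and turns the pose as measured when the row begins, along the tool's axes as they then stand; what a row does not reach is not made up. A row lasts 1/12 s, in which the tool goes at most 41.7 mm and 7.16 degrees, less where a joint would pass 70% of its speed; a pose out of reach is approached as far as the arm can. A call with a number of a shift or a turn outside -1 to 1 is refused whole. A call with a gripper value outside its range is refused whole. "fingers" is the closure, from -1 (fully open) to 1 (shut), so that 0 is half open, set as the call begins (left out, the last holds). The fingers move at their own pace and stop on an object; "force" is the grip in N (left out, the last holds). Time passes only in rows, so rows that do not move let the fingers close. It gives the time, the measured TCP pose, the force and the opening at its end, in the units of the state.
- r.get_state(): the state, without advancing time (a new reading comes with each control period).
- r.capture(name): name is "scene" or "top"; returns (picture, depth): 400x640x3 uint8, red, green, blue; 400x640 float32, m along the optical axis (not along the pixel's ray), 0 where there is no reading.
- r.camera_model(name): a dict with "vertical_fov" (degrees; the focal length in pixels is half the picture's height over the tangent of half this angle, whatever the lens; pixels are square), "cx", "cy" (the principal point, pixels), "dist" ([k1, k2, p1, p2, k3] as OpenCV has them; the pictures are not rectified), "R" (3x3) and "t" (3): a world point X has camera coordinates R X + t. Camera axes: x right, y down, z forward; pixel columns grow to the right and rows downward; lengths in m; the calibration is good to about 2 mm. A picture is of the moment at which its call begins. camera_model takes no time and is no camera call.
- r.close_job(): hands the job in, once; it reports no verdict.
Trained networks look in the newest picture that a camera, given by its name, has taken for a name from the list of things; names that differ only in an ending like _2 or _b are one class to them, and where a whole thing is asked for, a point or a joint stands for the part that bears it (a point fixed in the world has none). Each returns a list of dicts, best first, with "score" (0 to 1); they miss things now and then, are a little off and sometimes report something else, mostly with a low value. They report only what shows in the picture. A call takes as long as a camera call. They do not tell look-alikes from the thing itself.
- r.cut_out(camera, query): "mask" (400x640 bool, what is visible of it) and "bbox" ([left, top, width, height] in pixels, round what is visible of it).
- r.spot_point(camera, query): "centre" ([column, row] in pixels: a listed point, or the origin of a listed thing).
The state is a dict: "time_s": time; "joints": joint angles; "qd": joint speeds; "joint_torque": joint torques, N m; "tcp_pos": TCP position; "eef_rot": TCP orientation; "contact_force": force on the tool from outside, world axes, zero at the start; "moment": the same for the moment, N m; "gripper_width": finger opening in m.
Only numpy, scipy, OpenCV 4.12 (cv2) and the standard library are available. Lean on these libraries where they do the work, as an engineer would, in place of code of your own. Each camera call takes 0.05 s, during which the arm holds its last target.

## Working session

There is one attempt and no reset: what is moved stays moved. The work goes in short steps, Python scripts to look and compute and a tool call to move; the robot and the scene stay as the last step left them, time stands still between calls to the robot, and variables do not carry over. Pictures are saved under pics/ and viewed, and the job is handed in when it is done.

Besides the shell and the picture viewer there is one more tool, called after ">>>" as name([rows], argument=value, ...), one row to a line, values as JSON. arm_command: Moves the arm, as the interface text tells. Shift numbers are shares of 0.02 m and turn numbers shares of 0.08 rad, none past 1 either way. Its arguments: {"type":"object","properties":{"plan":{"type":"array","items":{"type":"object","properties":{"dx":{"type":"number"},"dy":{"type":"number"},"dz":{"type":"number"},"wx":{"type":"number"},"wy":{"type":"number"},"wz":{"type":"number"}}}},"fingers":{"type":"number"},"force":{"type":"number"}},"required":["plan"]}

```bash
mkdir -p pics; ls
python3 - <<'E'
from plant import r
import cv2
print(r.get_state())
for n in("scene","top"):
    p,d=r.capture(n); cv2.imwrite(f"pics/{n}0.png",p[:,:,::-1]); m=r.camera_model(n); print(n,m)
E
```

```text
pics
{'time_s': 0.0, 'joints': array([-4.88109084e+01,  2.05924253e+01,  6.33009362e-01, -2.02252472e-02,
       -7.01362903e+01, -1.65093956e+01]), 'qd': array([ 0.01181575, -0.00916899, -0.03761044, -0.00927243, -0.02086566,
        0.03582659]), 'joint_torque': array([ 1.63132168e-03, -5.82705295e+01,  2.93052936e+01,  6.99711442e+00,
        6.68093868e-03, -1.82067188e-04]), 'tcp_pos': array([ 0.28164354, -0.61290498,  0.23660537]), 'eef_rot': array([ 95.27491384,  89.90242294, 119.94772176]), 'contact_force': array([0.51925953, 0.28109687, 0.04653171]), 'moment': array([ 0.02434242,  0.05709544, -0.05489342]), 'gripper_width': 0.08758725088782197}
scene {'vertical_fov': 53.65943931649624, 'cx': 315.213017750078, 'cy': 195.2850455682513, 'dist': array([-0.00466212,  0.        ,  0.        ,  0.        ,  0.        ]), 'R': array([[-0.04147804,  0.99908405, -0.01051794],
       [ 0.76346477,  0.02490188, -0.64536923],
       [-0.64451619, -0.03479872, -0.76379836]]), 't': array([ 0.03612374, -0.32245437,  1.91577745])}
top {'vertical_fov': 45.45682720240177, 'cx': 314.3178682145916, 'cy': 203.22003555341243, 'dist': array([0.00098678, 0.        , 0.        , 0.        , 0.        ]), 'R': array([[-0.02402759, -0.99970147,  0.00443247],
       [-0.99722629,  0.0236552 , -0.07057027],
       [ 0.07044435, -0.00611581, -0.99749696]]), 't': array([0.00489811, 0.508186  , 1.57098377])}
```

View pics/scene0.png

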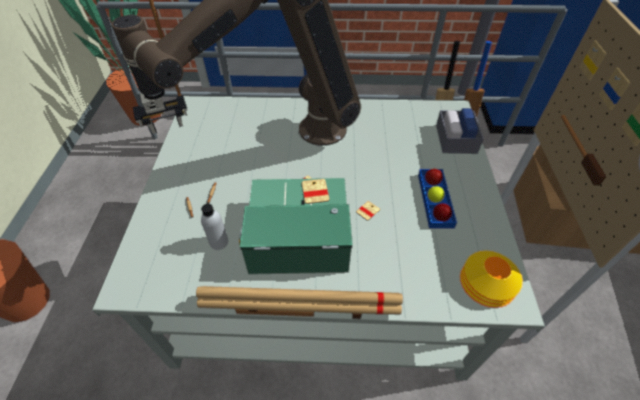

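View pics/top0.png

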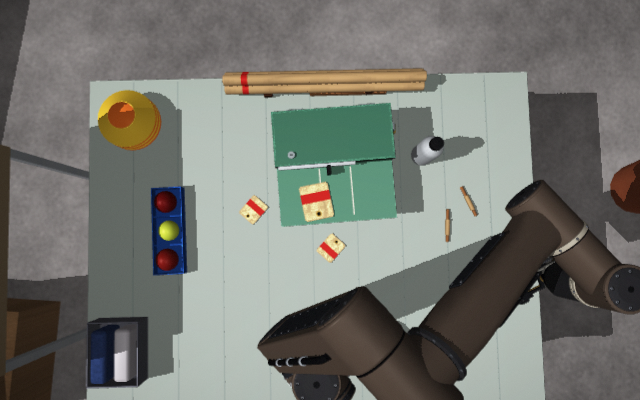

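```bash
cat > h.py <<'E'
from plant import r
import numpy as np, cv2
def cam(n):
    m=r.camera_model(n); f=200/np.tan(np.radians(m['vertical_fov']/2))
    K=np.array([[f,0,m['cx']],[0,f,m['cy']],[0,0,1]]); return K,np.array(m['dist']),np.array(m['R']),np.array(m['t'])
def rays(n,uv):
    K,D,R,t=cam(n); x=cv2.undistortPoints(np.array(uv,float).reshape(-1,1,2),K,D).reshape(-1,2)
    return np.c_[x,np.ones(len(x))]@R, -R.T@t
def onplane(n,uv,z):
    d,c=rays(n,uv); return c+d*((z-c[2])/d[:,2])[:,None]
def withdepth(n,uv,dep):
    d,c=rays(n,uv); return c+d*np.asarray(dep)[:,None]
def proj(n,X):
    K,D,R,t=cam(n); return cv2.projectPoints(np.array(X,float).reshape(-1,1,3),cv2.Rodrigues(R)[0],t,K,D)[0].reshape(-1,2)
def crop(p,x0,y0,x1,y1,s,name):
    c=cv2.resize(p[y0:y1,x0:x1,::-1],None,fx=s,fy=s,interpolation=cv2.INTER_CUBIC); cv2.imwrite(name,c)
def w2b(X,o,yaw):
    c,s=np.cos(yaw),np.sin(yaw); X=np.atleast_2d(X)-np.array([o[0],o[1],0]); return np.c_[c*X[:,0]+s*X[:,1],-s*X[:,0]+c*X[:,1],X[:,2]]
def b2w(B,o,yaw):
    c,s=np.cos(yaw),np.sin(yaw); B=np.atleast_2d(B); return np.c_[c*B[:,0]-s*B[:,1]+o[0],s*B[:,0]+c*B[:,1]+o[1],B[:,2]]
E
python3 - <<'E'
from h import *
p,d=r.capture("top"); crop(p,230,90,430,260,4,"pics/c1.png")
np.savez("t0.npz",p=p,d=d)
for q in("tag","returns_box","cover"):
    for o in r.cut_out("top",q): print(q,round(o['score'],2),o['bbox'],o['mask'].sum())
for q in("tag","returns_box","slot","ledge","tab"):
    for o in r.spot_point("top",q): print(q,round(o['score'],2),o['centre'])
# depth to points
v,u=np.mgrid[100:235,265:405]; X=withdepth("top",np.c_[u.ravel(),v.ravel()],d[100:235,265:405].ravel())
for z in(.125,.182):
    s=abs(X[:,2]-z)<.008; rc=cv2.minAreaRect(X[s,:2].astype(np.float32)*1000); print(z,s.sum(),rc,np.median(X[s,2]))
E
```

```text
tag 0.98 [315.1, 232.7, 29.8, 31.0] 468
tag 0.87 [298.0, 180.7, 37.5, 40.8] 1018
tag 0.72 [238.8, 198.8, 28.6, 21.9] 437
returns_box 0.86 [273.3, 103.8, 123.0, 125.0] 12689
cover 0.59 [327.9, 167.0, 4.2, 5.9] 40
tag 0.88 [314.2, 200.4]
tag 0.86 [328.8, 248.6]
tag 0.64 [254.5, 211.6]
returns_box 0.85 [335.5, 171.9]
returns_box 0.31 [336.9, 195.5]
slot 0.76 [333.4, 163.7]
ledge 0.95 [336.7, 190.9]
tab 0.46 [328.9, 168.0]
0.125 5893 ((582.865234375, -83.87681579589844), (284.0213928222656, 381.6138610839844), 3.227977991104126) 0.126982934051872
0.182 6607 ((689.7275390625, -68.11843872070312), (203.77049255371094, 366.34698486328125), 2.8949108123779297) 0.1835714190505795
```

View pics/c1.png

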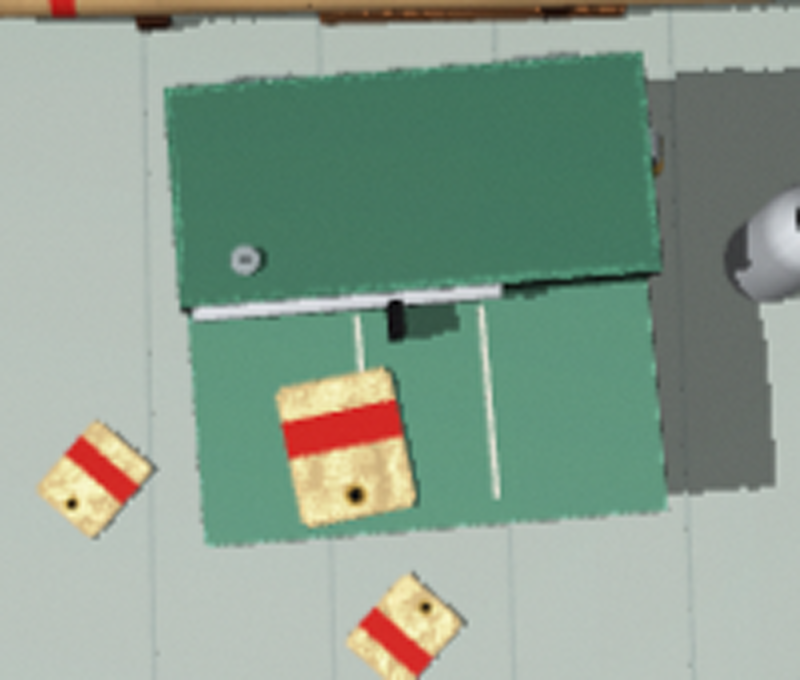

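```bash
cat > fit.py <<'E'
from h import *
from scipy.optimize import least_squares
def u(l,x0=230,y0=90,s=4): l=np.array(l,float); return (l+.5)/s-.5+[x0,y0]
obs=u([(206,545),(667,508),(165,90),(641,53),(660,272),(481,306),(497,497)])
B=np.array([[-180,180,125],[-180,-180,125],[165,180,182],[165,-180,182],[0,-180,182]])/1000.
def f(q):
    P=proj("top",b2w(B,q[:2],q[2])); e=(P-obs[:5]).ravel()
    g=w2b(onplane("top",obs[5:],.125),q[:2],q[2]); return np.r_[e,(g[:,1]+.0485)*330*2]
s=least_squares(f,[.68,-.08,.05],loss='soft_l1'); print(s.x,np.degrees(s.x[2]),np.round(s.fun,1))
np.save("box.npy",s.x)
o,y=s.x[:2],s.x[2]
P=onplane("top",u([(277,390),(388,368),(415,504),(308,527)]),.131); b=w2b(P,o,y); print(np.round(b*1000,1)); print("tag c",b.mean(0)*1000)
print("sides",[np.linalg.norm(b[i]-b[(i+1)%4])*1000 for i in range(4)])
d=(b[0]+b[1]-b[2]-b[3]); print("ang",np.degrees(np.arctan2(d[1],d[0])))
# tab: top at z 172
print("tab",w2b(onplane("top",u([(390,305),(405,303),(390,340),(405,338)]),.172),o,y)*1000)
print("rail/cover right end",w2b(onplane("top",u([(500,290)]),.168),o,y)*1000)
z=np.load("t0.npz"); im=z['p'][:,:,::-1].copy(); im=cv2.resize(im[90:260,230:430],None,fx=4,fy=4)
B=np.array([[-180,180,125],[-180,-180,125],[0,-180,125],[0,180,125],[0,180,182],[165,180,182],[165,-180,182],[0,-180,182],[0,48.5,125],[-140,48.5,125],[0,-48.5,125],[-140,-48.5,125],[-34,0,172]])/1e3
for a in (proj("top",b2w(B,o,y))-[230,90])*4+1.5: cv2.circle(im,tuple(int(k) for k in a),4,(255,0,255),1)
cv2.imwrite("pics/fit.png",im)
E
python3 fit.py
```

```text
[ 0.62123401 -0.07125192  0.05420384] 3.1056514667063775 [-0.3  0.4  0.3  0.5  0.3 -0.2 -0.1  0.1  0.  -0.9 -0.1 -0. ]
[[ -63.8  115.   131. ]
 [ -53.4   27.9  131. ]
 [-160.2   15.6  131. ]
 [-171.5   99.2  131. ]]
tag c [-112.22736702   64.3967864   131.        ]
sides [np.float64(87.6960975483872), np.float64(107.49319403510843), np.float64(84.39745808667703), np.float64(108.77440380639356)]
ang 7.464055543955434
tab [[-10.49127301  24.16137252 172.        ]
 [ -9.85134611  12.74013663 172.        ]
 [-37.0229616   26.29174715 172.        ]
 [-36.38675093  14.88558689 172.        ]]
rail/cover right end [[ -4.94087936 -60.07990769 168.        ]]
```

View pics/fit.png

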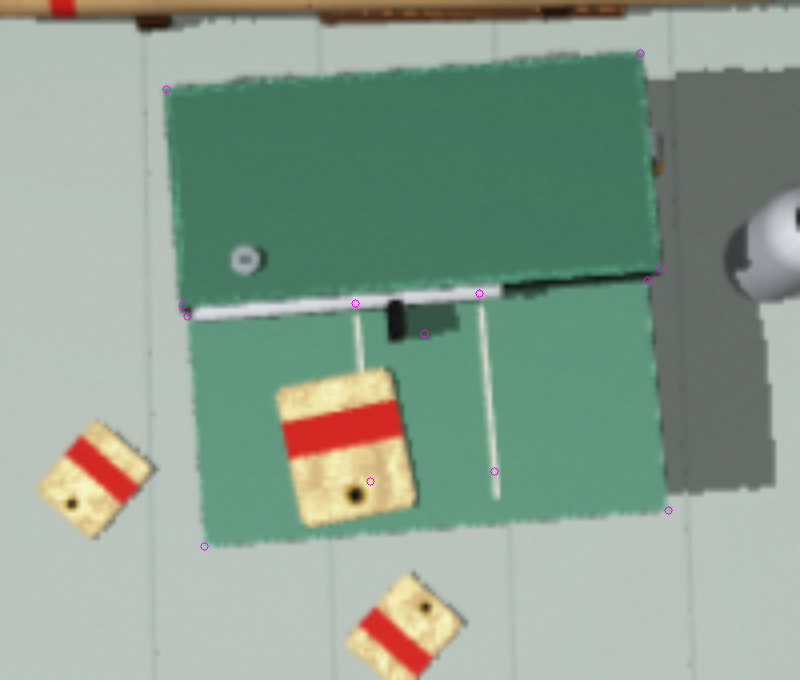

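The things that look like the tag are the one on the ledge at (316,202), the one on the deck at (254,209) and the one on the deck at (331,247). The enlarged crop shows the ledge one is clearly the largest: its sides measure about 108 x 86 mm, and it lies on the ledge, so it's the one meant. The cover is about 20 mm open. Next I'll go to the tab.

```bash
cat > go.py <<'E'
# usage: go.py bx by tipz jaw   (box frame mm, tip height mm; jaw = x|y box axis or angle deg in box frame of tool-y)
from h import *; import sys
from scipy.spatial.transform import Rotation as Ro
q=np.load("box.npy"); s=r.get_state()
R=Ro.from_euler('xyz',s['eef_rot'],degrees=True).as_matrix(); p=s['tcp_pos']
bx,by,tz=[float(a) for a in sys.argv[1:4]]; j={'x':0,'y':90}.get(sys.argv[4]); j=float(sys.argv[4]) if j is None else j
T=b2w([[bx/1e3,by/1e3,tz/1e3+.011]],q[:2],q[2])[0]
best=None
for k in(0,180):
    a=np.radians(j+k)+q[2]; x=np.array([0,0,-1.]); y=np.array([np.cos(a),np.sin(a),0]); G=np.c_[x,y,np.cross(x,y)]
    w=Ro.from_matrix(R.T@G).as_rotvec()
    if best is None or np.linalg.norm(w)<np.linalg.norm(best[0]): best=(w,G)
w,G=best
b=w2b(p,q[:2],q[2])[0]*1e3; b[2]-=11
print("t",round(s['time_s'],2),"box xy tipz",b.round(1),"F",np.round(s['contact_force'],1),"w",round(s['gripper_width'],4),"j6",s['joints'].round(0))
print("turn units",(w/.08).round(2)); print("shift units now-frame",(R.T@(T-p)/.02).round(2)," goal-frame",(G.T@(T-p)/.02).round(2))
print("box x dir in goal tool axes",(G.T@np.array([np.cos(q[2]),np.sin(q[2]),0])).round(2),"box y dir",(G.T@np.array([-np.sin(q[2]),np.cos(q[2]),0])).round(2))
E
python3 go.py -24 20 220 y; python3 go.py -24 20 220 x
python3 - <<'E'
from h import *
q=np.load("box.npy");print(b2w([[-.024,.02,.1]],q[:2],q[2]))
E
```

```text
t 0.55 box xy tipz [-368.3 -522.9  226.5] F [-0.5 -0.3 -0.3] w 0.0877 j6 [-49.  21.   1.  -0. -70. -17.]
turn units [ 4.71 -0.   -0.  ]
shift units now-frame [ 0.33 18.91 25.99]  goal-frame [ 0.33 27.14 17.21]
box x dir in goal tool axes [0. 0. 1.] box y dir [ 0.  1. -0.]
t 0.55 box xy tipz [-368.3 -522.9  226.5] F [-0.5 -0.3 -0.3] w 0.0877 j6 [-49.  21.   1.  -0. -70. -17.]
turn units [-14.93   0.    -0.  ]
shift units now-frame [ 0.33 18.91 25.99]  goal-frame [  0.33 -17.21  27.14]
box x dir in goal tool axes [ 0. -1. -0.] box y dir [ 0. -0.  1.]
[[ 0.59618571 -0.05258155  0.1       ]]
```

>>> arm_command([
  {"wx": 0.94},
  {"wx": 0.94},
  {"wx": 0.94},
  {"wx": 0.94},
  {"wx": 0.94},
  {"dy": 1, "dz": 0.6},
  {"dy": 1, "dz": 0.6},
  {"dy": 1, "dz": 0.6},
  {"dy": 1, "dz": 0.6},
  {"dy": 1, "dz": 0.6},
  {"dy": 1, "dz": 0.6},
  {"dy": 1, "dz": 0.6},
  {"dy": 1, "dz": 0.6},
  {"dy": 1, "dz": 0.6},
  {"dy": 1, "dz": 0.6},
  {"dy": 1, "dz": 0.6},
  {"dy": 1, "dz": 0.6},
  {"dy": 1, "dz": 0.6},
  {"dy": 1, "dz": 0.6},
  {"dy": 1, "dz": 0.6},
], fingers=0, force=8)

```text
schema error: expected keys dx, dy, dz, wx, wy, wz
```

```bash
python3 go.py -24 20 220 y
```

```text
t 0.55 box xy tipz [-368.3 -522.9  226.5] F [-0.5 -0.3 -0.3] w 0.0877 j6 [-49.  21.   1.  -0. -70. -17.]
turn units [ 4.71 -0.   -0.  ]
shift units now-frame [ 0.33 18.91 25.99]  goal-frame [ 0.33 27.14 17.21]
box x dir in goal tool axes [0. 0. 1.] box y dir [ 0.  1. -0.]
```

All six keys are needed in each row.

>>> arm_command([
  {"dx": 0, "dy": 0, "dz": 0, "wx": 0.94, "wy": 0, "wz": 0},
  {"dx": 0, "dy": 0, "dz": 0, "wx": 0.94, "wy": 0, "wz": 0},
  {"dx": 0, "dy": 0, "dz": 0, "wx": 0.94, "wy": 0, "wz": 0},
  {"dx": 0, "dy": 0, "dz": 0, "wx": 0.94, "wy": 0, "wz": 0},
  {"dx": 0, "dy": 0, "dz": 0, "wx": 0.94, "wy": 0, "wz": 0},
  {"dx": 0, "dy": 1, "dz": 0.6, "wx": 0, "wy": 0, "wz": 0},
  {"dx": 0, "dy": 1, "dz": 0.6, "wx": 0, "wy": 0, "wz": 0},
  {"dx": 0, "dy": 1, "dz": 0.6, "wx": 0, "wy": 0, "wz": 0},
  {"dx": 0, "dy": 1, "dz": 0.6, "wx": 0, "wy": 0, "wz": 0},
  {"dx": 0, "dy": 1, "dz": 0.6, "wx": 0, "wy": 0, "wz": 0},
  {"dx": 0, "dy": 1, "dz": 0.6, "wx": 0, "wy": 0, "wz": 0},
  {"dx": 0, "dy": 1, "dz": 0.6, "wx": 0, "wy": 0, "wz": 0},
  {"dx": 0, "dy": 1, "dz": 0.6, "wx": 0, "wy": 0, "wz": 0},
  {"dx": 0, "dy": 1, "dz": 0.6, "wx": 0, "wy": 0, "wz": 0},
  {"dx": 0, "dy": 1, "dz": 0.6, "wx": 0, "wy": 0, "wz": 0},
  {"dx": 0, "dy": 1, "dz": 0.6, "wx": 0, "wy": 0, "wz": 0},
  {"dx": 0, "dy": 1, "dz": 0.6, "wx": 0, "wy": 0, "wz": 0},
  {"dx": 0, "dy": 1, "dz": 0.6, "wx": 0, "wy": 0, "wz": 0},
  {"dx": 0, "dy": 1, "dz": 0.6, "wx": 0, "wy": 0, "wz": 0},
  {"dx": 0, "dy": 1, "dz": 0.6, "wx": 0, "wy": 0, "wz": 0},
], fingers=0, force=8)

```text
time_s: 2.22
tcp_pos: [0.4559, -0.2972, 0.2381]
eef_rot: [-31.1, 89.8, -29.4]
contact_force: [0.5, -0.2, 0.4]
gripper_width: 0.0438
```

```bash
python3 go.py -24 20 220 y
```

```text
t 2.22 box xy tipz [-177.3 -216.6  227.1] F [ 0.5 -0.2  0.4] w 0.0438 j6 [-12.   8. -16.   0. -66. -76.]
turn units [-0.32  0.03  0.02]
shift units now-frame [ 0.36 12.03  7.36]  goal-frame [ 0.36 11.83  7.67]
box x dir in goal tool axes [0. 0. 1.] box y dir [ 0.  1. -0.]
```

>>> arm_command([
  {"dx": 0, "dy": 0, "dz": 0, "wx": -0.32, "wy": 0, "wz": 0},
  {"dx": 0, "dy": 0.98, "dz": 0.64, "wx": 0, "wy": 0, "wz": 0},
  {"dx": 0, "dy": 0.98, "dz": 0.64, "wx": 0, "wy": 0, "wz": 0},
  {"dx": 0, "dy": 0.98, "dz": 0.64, "wx": 0, "wy": 0, "wz": 0},
  {"dx": 0, "dy": 0.98, "dz": 0.64, "wx": 0, "wy": 0, "wz": 0},
  {"dx": 0, "dy": 0.98, "dz": 0.64, "wx": 0, "wy": 0, "wz": 0},
  {"dx": 0, "dy": 0.98, "dz": 0.64, "wx": 0, "wy": 0, "wz": 0},
  {"dx": 0, "dy": 0.98, "dz": 0.64, "wx": 0, "wy": 0, "wz": 0},
  {"dx": 0, "dy": 0.98, "dz": 0.64, "wx": 0, "wy": 0, "wz": 0},
  {"dx": 0, "dy": 0.98, "dz": 0.64, "wx": 0, "wy": 0, "wz": 0},
  {"dx": 0, "dy": 0.98, "dz": 0.64, "wx": 0, "wy": 0, "wz": 0},
  {"dx": 0, "dy": 0.98, "dz": 0.64, "wx": 0, "wy": 0, "wz": 0},
  {"dx": 0, "dy": 0.98, "dz": 0.64, "wx": 0, "wy": 0, "wz": 0},
  {"dx": 0, "dy": 0, "dz": 0, "wx": 0, "wy": 0, "wz": 0},
])

```text
time_s: 3.38
tcp_pos: [0.6028, -0.04, 0.2414]
eef_rot: [-15.7, 89.5, -12.2]
contact_force: [-0.3, -0.4, -0.4]
gripper_width: 0.0438
```

```bash
python3 go.py -24 20 142 y
```

```text
t 3.38 box xy tipz [-16.7  32.2 230.4] F [-0.3 -0.4 -0.4] w 0.0438 j6 [  15.   13.   -9.    0.  -67. -101.]
turn units [0.09 0.11 0.03]
shift units now-frame [ 4.42 -0.6  -0.41]  goal-frame [ 4.42 -0.61 -0.36]
box x dir in goal tool axes [0. 0. 1.] box y dir [ 0.  1. -0.]
```

>>> arm_command([
  {"dx": 0, "dy": -0.61, "dz": -0.47, "wx": 0.09, "wy": 0.11, "wz": 0.03},
  {"dx": 0, "dy": 0, "dz": 0, "wx": 0, "wy": 0, "wz": 0},
  {"dx": 0.6, "dy": 0, "dz": 0, "wx": 0, "wy": 0, "wz": 0},
  {"dx": 0.6, "dy": 0, "dz": 0, "wx": 0, "wy": 0, "wz": 0},
])

```text
time_s: 3.72
tcp_pos: [0.595, -0.0535, 0.2186]
eef_rot: [2.7, 89.8, 6.0]
contact_force: [0.0, -0.4, -0.5]
gripper_width: 0.0437
```

```bash
python3 go.py -26 20 142 y; python3 -c "
from h import *
p,d=r.capture('top'); crop(p,230,90,430,260,4,'pics/c2.png')
p,d=r.capture('scene'); crop(p,220,130,380,290,4,'pics/s2.png')"
```

```text
t 3.72 box xy tipz [-25.3  19.2 207.6] F [ 0.  -0.4 -0.5] w 0.0437 j6 [  14.   14.  -11.    0.  -65. -100.]
turn units [ 0.04  0.04 -0.  ]
shift units now-frame [ 3.28  0.04 -0.05]  goal-frame [ 3.28  0.04 -0.04]
box x dir in goal tool axes [0. 0. 1.] box y dir [ 0.  1. -0.]
```

View pics/s2.png

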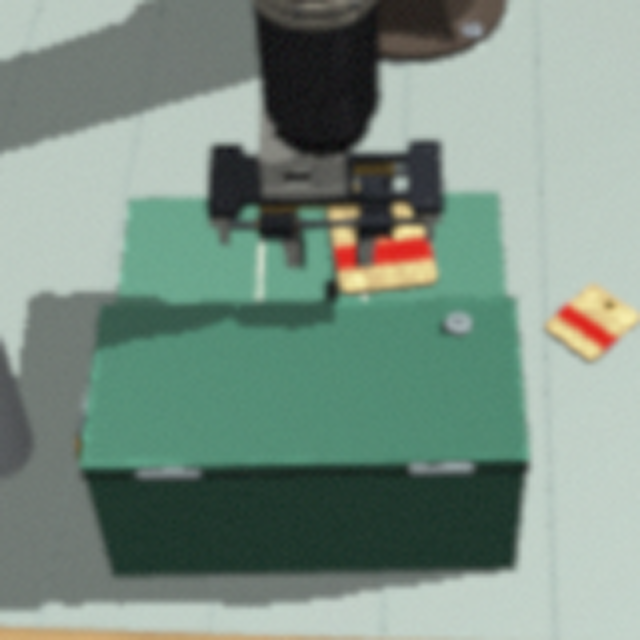

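The tab (crop 331,290) sits midway between the fingers (crop 295 and 367). I'll descend and grip lightly.

>>> arm_command([
  {"dx": 0.7, "dy": 0, "dz": 0, "wx": 0, "wy": 0, "wz": 0},
  {"dx": 0.7, "dy": 0, "dz": 0, "wx": 0, "wy": 0, "wz": 0},
  {"dx": 0.7, "dy": 0, "dz": 0, "wx": 0, "wy": 0, "wz": 0},
  {"dx": 0.7, "dy": 0, "dz": 0, "wx": 0, "wy": 0, "wz": 0},
  {"dx": 0.3, "dy": 0, "dz": 0, "wx": 0, "wy": 0, "wz": 0},
  {"dx": 0, "dy": 0, "dz": 0, "wx": 0, "wy": 0, "wz": 0},
])

```text
time_s: 4.32
tcp_pos: [0.5936, -0.0569, 0.1545]
eef_rot: [-19.6, 89.9, -16.5]
contact_force: [-0.0, -0.3, 0.3]
gripper_width: 0.0442
```

>>> arm_command([
  {"dx": 0, "dy": 0, "dz": 0, "wx": 0, "wy": 0, "wz": 0},
  {"dx": 0, "dy": 0, "dz": 0, "wx": 0, "wy": 0, "wz": 0},
  {"dx": 0, "dy": 0, "dz": 0, "wx": 0, "wy": 0, "wz": 0},
  {"dx": 0, "dy": 0, "dz": 0, "wx": 0, "wy": 0, "wz": 0},
  {"dx": 0, "dy": 0, "dz": 0, "wx": 0, "wy": 0, "wz": 0},
], fingers=1, force=5)

```text
time_s: 4.73
tcp_pos: [0.5949, -0.0573, 0.1577]
eef_rot: [-8.0, 89.7, -4.9]
contact_force: [0.5, 1.8, -1.9]
gripper_width: 0.0159
```

```bash
python3 go.py -26 109 142 y
```

```text
t 4.73 box xy tipz [-25.6  15.3 146.7] F [ 0.5  1.8 -1.9] w 0.0159 j6 [  13.   17.  -16.    0.  -57. -100.]
turn units [-0.01  0.07  0.01]
shift units now-frame [ 0.23  4.68 -0.02]  goal-frame [ 0.23  4.68 -0.02]
box x dir in goal tool axes [0. 0. 1.] box y dir [ 0.  1. -0.]
```

>>> arm_command([
  {"dx": 0, "dy": 0, "dz": 0, "wx": 0, "wy": 0, "wz": 0},
  {"dx": 0, "dy": 0.4, "dz": 0, "wx": 0, "wy": 0, "wz": 0},
  {"dx": 0, "dy": 0.4, "dz": 0, "wx": 0, "wy": 0, "wz": 0},
  {"dx": 0, "dy": 0.4, "dz": 0, "wx": 0, "wy": 0, "wz": 0},
  {"dx": 0, "dy": 0.4, "dz": 0, "wx": 0, "wy": 0, "wz": 0},
  {"dx": 0, "dy": 0.4, "dz": 0, "wx": 0, "wy": 0, "wz": 0},
  {"dx": 0, "dy": 0.4, "dz": 0, "wx": 0, "wy": 0, "wz": 0},
  {"dx": 0, "dy": 0.4, "dz": 0, "wx": 0, "wy": 0, "wz": 0},
  {"dx": 0, "dy": 0.4, "dz": 0, "wx": 0, "wy": 0, "wz": 0},
  {"dx": 0, "dy": 0.4, "dz": 0, "wx": 0, "wy": 0, "wz": 0},
])

```text
time_s: 5.57
tcp_pos: [0.5905, 0.0205, 0.1579]
eef_rot: [-18.3, 89.6, -15.3]
contact_force: [1.6, -1.7, -2.0]
gripper_width: 0.012
```

```bash
python3 go.py -26 109 142 y
```

```text
t 5.57 box xy tipz [-25.7  93.3 146.9] F [ 1.6 -1.7 -2. ] w 0.012 j6 [  21.   16.  -17.    0.  -57. -108.]
turn units [-0.01  0.08  0.02]
shift units now-frame [ 0.24  0.79 -0.02]  goal-frame [ 0.24  0.79 -0.02]
box x dir in goal tool axes [0. 0. 1.] box y dir [ 0.  1. -0.]
```

>>> arm_command([
  {"dx": 0, "dy": 0.3, "dz": 0, "wx": 0, "wy": 0, "wz": 0},
  {"dx": 0, "dy": 0.25, "dz": 0, "wx": 0, "wy": 0, "wz": 0},
  {"dx": 0, "dy": 0.2, "dz": 0, "wx": 0, "wy": 0, "wz": 0},
  {"dx": 0, "dy": 0, "dz": 0, "wx": 0, "wy": 0, "wz": 0},
])

```text
time_s: 5.9
tcp_pos: [0.5895, 0.0385, 0.1578]
eef_rot: [-27.6, 89.6, -24.4]
contact_force: [2.2, -5.8, -1.9]
gripper_width: 0.0119
```

```bash
python3 go.py -26 109 142 y
```

```text
t 5.9 box xy tipz [-25.7 111.3 146.8] F [ 2.2 -5.8 -1.9] w 0.0119 j6 [  23.   16.  -17.    0.  -57. -110.]
turn units [0.02 0.07 0.04]
shift units now-frame [ 0.24 -0.11 -0.02]  goal-frame [ 0.24 -0.12 -0.01]
box x dir in goal tool axes [0. 0. 1.] box y dir [ 0.  1. -0.]
```

The cover is at its end stop (about 111 mm measured). Now I'll release, lift, and turn the jaws along the box's x.

>>> arm_command([
  {"dx": 0, "dy": -0.05, "dz": 0, "wx": 0, "wy": 0, "wz": 0},
  {"dx": 0, "dy": 0, "dz": 0, "wx": 0, "wy": 0, "wz": 0},
  {"dx": 0, "dy": 0, "dz": 0, "wx": 0, "wy": 0, "wz": 0},
  {"dx": 0, "dy": 0, "dz": 0, "wx": 0, "wy": 0, "wz": 0},
  {"dx": -1, "dy": 0, "dz": 0, "wx": 0, "wy": 0, "wz": 0},
  {"dx": -1, "dy": 0, "dz": 0, "wx": 0, "wy": 0, "wz": 0},
  {"dx": -1, "dy": 0, "dz": 0, "wx": 0, "wy": 0, "wz": 0},
  {"dx": 0, "dy": 0.5, "dz": -0.8, "wx": 0, "wy": 0, "wz": 0},
  {"dx": 0, "dy": 0.5, "dz": -0.8, "wx": 0, "wy": 0, "wz": 0},
  {"dx": 0, "dy": 0.5, "dz": -0.8, "wx": 0, "wy": 0, "wz": 0},
  {"dx": 0, "dy": 0, "dz": -0.8, "wx": 0, "wy": 0, "wz": 0},
  {"dx": 0, "dy": 0, "dz": -0.8, "wx": 0, "wy": 0, "wz": 0},
], fingers=-0.14)

```text
time_s: 6.9
tcp_pos: [0.5078, 0.0647, 0.2205]
eef_rot: [-2.5, 89.6, 0.5]
contact_force: [-0.1, 0.0, -0.5]
gripper_width: 0.05
```

>>> arm_command([
  {"dx": 0, "dy": 0, "dz": 0, "wx": -1, "wy": 0, "wz": 0},
  {"dx": 0, "dy": 0, "dz": 0, "wx": -1, "wy": 0, "wz": 0},
  {"dx": 0, "dy": 0, "dz": 0, "wx": -1, "wy": 0, "wz": 0},
  {"dx": 0, "dy": 0, "dz": 0, "wx": -1, "wy": 0, "wz": 0},
  {"dx": 0, "dy": 0, "dz": 0, "wx": -1, "wy": 0, "wz": 0},
  {"dx": 0, "dy": 0, "dz": 0, "wx": -1, "wy": 0, "wz": 0},
  {"dx": 0, "dy": 0, "dz": 0, "wx": -1, "wy": 0, "wz": 0},
  {"dx": 0, "dy": 0, "dz": 0, "wx": -1, "wy": 0, "wz": 0},
  {"dx": 0, "dy": 0, "dz": 0, "wx": -1, "wy": 0, "wz": 0},
  {"dx": 0, "dy": 0, "dz": 0, "wx": -1, "wy": 0, "wz": 0},
  {"dx": 0, "dy": 0, "dz": 0, "wx": -1, "wy": 0, "wz": 0},
  {"dx": 0, "dy": 0, "dz": 0, "wx": -1, "wy": 0, "wz": 0},
  {"dx": 0, "dy": 0, "dz": 0, "wx": -1, "wy": 0, "wz": 0},
  {"dx": 0, "dy": 0, "dz": 0, "wx": -1, "wy": 0, "wz": 0},
  {"dx": 0, "dy": 0, "dz": 0, "wx": -1, "wy": 0, "wz": 0},
  {"dx": 0, "dy": 0, "dz": 0, "wx": -1, "wy": 0, "wz": 0},
  {"dx": 0, "dy": 0, "dz": 0, "wx": -1, "wy": 0, "wz": 0},
  {"dx": 0, "dy": 0, "dz": 0, "wx": -1, "wy": 0, "wz": 0},
  {"dx": 0, "dy": 0, "dz": 0, "wx": -1, "wy": 0, "wz": 0},
])

```text
time_s: 8.48
tcp_pos: [0.5044, 0.0652, 0.2259]
eef_rot: [-61.4, 88.9, 32.7]
contact_force: [-0.1, -0.2, -0.6]
gripper_width: 0.05
```

```bash
python3 go.py -115 145 160 x
```

```text
t 8.48 box xy tipz [-109.2  142.6  214.9] F [-0.1 -0.2 -0.6] w 0.05 j6 [ 29.   5. -22.  -0. -63. -25.]
turn units [0.2  0.11 0.21]
shift units now-frame [2.74 0.33 0.1 ]  goal-frame [2.74 0.29 0.12]
box x dir in goal tool axes [ 0. -1. -0.] box y dir [ 0. -0.  1.]
```

>>> arm_command([
  {"dx": 0, "dy": 0.29, "dz": 0.12, "wx": 0.2, "wy": 0.11, "wz": 0.21},
  {"dx": 0, "dy": 0, "dz": 0, "wx": 0, "wy": 0, "wz": 0},
])

```text
time_s: 8.65
tcp_pos: [0.498, 0.0672, 0.2262]
eef_rot: [80.7, 89.9, 173.8]
contact_force: [-1.1, 0.1, 0.5]
gripper_width: 0.0493
```

```bash
python3 go.py -115 145 128 x;  python3 -c "
from h import *
p,d=r.capture('top'); crop(p,230,90,430,260,4,'pics/c3.png')"
```

```text
t 8.65 box xy tipz [-115.6  144.9  215.2] F [-1.1  0.1  0.5] w 0.0493 j6 [ 30.   5. -22.  -0. -64. -27.]
turn units [-0.01  0.   -0.02]
shift units now-frame [ 4.36 -0.03  0.  ]  goal-frame [ 4.36 -0.03  0.01]
box x dir in goal tool axes [ 0. -1. -0.] box y dir [ 0. -0.  1.]
```

View pics/c3.png

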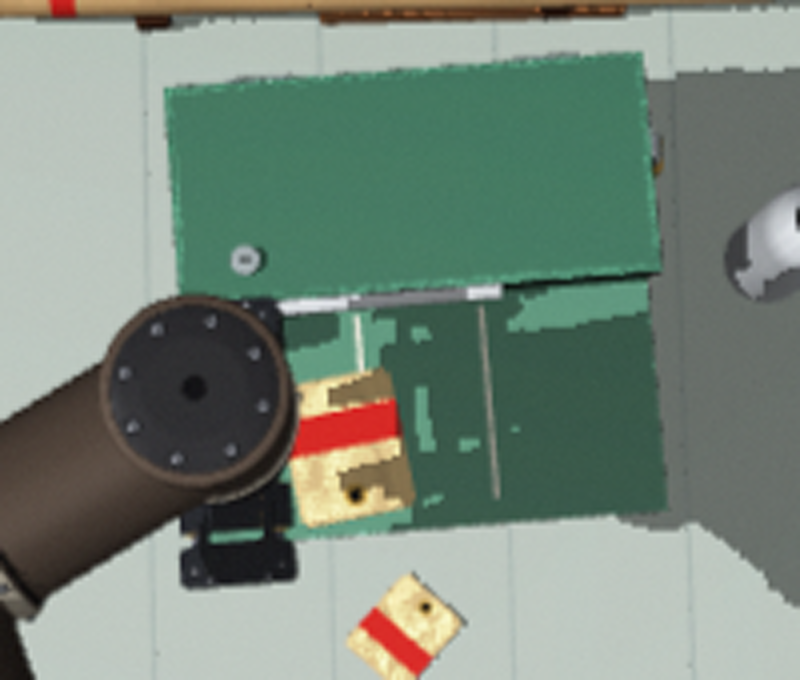

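>>> arm_command([
  {"dx": 0.8, "dy": 0, "dz": 0, "wx": 0, "wy": 0, "wz": 0},
  {"dx": 0.8, "dy": 0, "dz": 0, "wx": 0, "wy": 0, "wz": 0},
  {"dx": 0.8, "dy": 0, "dz": 0, "wx": 0, "wy": 0, "wz": 0},
  {"dx": 0.8, "dy": 0, "dz": 0, "wx": 0, "wy": 0, "wz": 0},
  {"dx": 0.7, "dy": 0, "dz": 0, "wx": 0, "wy": 0, "wz": 0},
  {"dx": 0.1, "dy": 0, "dz": 0, "wx": 0, "wy": 0, "wz": 0},
  {"dx": 0, "dy": 0, "dz": 0, "wx": 0, "wy": 0, "wz": 0},
])

```text
time_s: 9.28
tcp_pos: [0.4996, 0.0685, 0.1452]
eef_rot: [-58.7, 89.7, 33.5]
contact_force: [1.1, -0.6, 0.0]
gripper_width: 0.05
```

```bash
python3 go.py -115 75 128 x
```

```text
t 9.28 box xy tipz [-113.9  146.1  134.2] F [ 1.1 -0.6  0. ] w 0.05 j6 [ 30.   9. -28.  -0. -53. -28.]
turn units [-0.19  0.03  0.05]
shift units now-frame [ 0.3   0.   -3.56]  goal-frame [ 0.31  0.06 -3.55]
box x dir in goal tool axes [ 0. -1. -0.] box y dir [ 0. -0.  1.]
```

>>> arm_command([
  {"dx": 0.3, "dy": 0.06, "dz": 0, "wx": -0.19, "wy": 0, "wz": 0},
  {"dx": 0.05, "dy": 0, "dz": -0.4, "wx": 0, "wy": 0, "wz": 0},
  {"dx": 0, "dy": 0, "dz": -0.4, "wx": 0, "wy": 0, "wz": 0},
  {"dx": 0, "dy": 0, "dz": -0.4, "wx": 0, "wy": 0, "wz": 0},
  {"dx": 0, "dy": 0, "dz": -0.4, "wx": 0, "wy": 0, "wz": 0},
  {"dx": 0, "dy": 0, "dz": 0, "wx": 0, "wy": 0, "wz": 0},
])

```text
time_s: 9.78
tcp_pos: [0.5019, 0.0343, 0.1407]
eef_rot: [-66.6, 89.5, 26.6]
contact_force: [0.7, -0.0, -0.3]
gripper_width: 0.05
```

```bash
python3 go.py -115 75 128 x
```

```text
t 9.78 box xy tipz [-113.4  111.9  129.7] F [ 0.7 -0.  -0.3] w 0.05 j6 [ 26.   9. -29.  -0. -52. -23.]
turn units [0.01 0.05 0.11]
shift units now-frame [ 0.08  0.08 -1.84]  goal-frame [ 0.09  0.08 -1.84]
box x dir in goal tool axes [ 0. -1. -0.] box y dir [ 0. -0.  1.]
```

>>> arm_command([
  {"dx": 0.11, "dy": 0.08, "dz": 0.1, "wx": 0, "wy": 0.05, "wz": 0.11},
  {"dx": 0, "dy": 0, "dz": 0, "wx": 0, "wy": 0, "wz": 0},
])

```text
time_s: 9.95
tcp_pos: [0.5005, 0.0352, 0.1391]
eef_rot: [-103.2, 90.0, -10.2]
contact_force: [0.4, 1.0, -0.8]
gripper_width: 0.05
```

```bash
python3 go.py -115 75 127.5 x;  python3 -c "
from h import *
p,d=r.capture('top'); crop(p,230,90,430,260,4,'pics/c4.png')"
```

```text
t 9.95 box xy tipz [-114.8  112.8  128.1] F [ 0.4  1.  -0.8] w 0.05 j6 [ 27.   9. -29.   0. -52. -24.]
turn units [-0.02 -0.    0.  ]
shift units now-frame [ 0.03  0.01 -1.89]  goal-frame [ 0.03  0.01 -1.89]
box x dir in goal tool axes [ 0. -1. -0.] box y dir [ 0. -0.  1.]
```

View pics/c4.png

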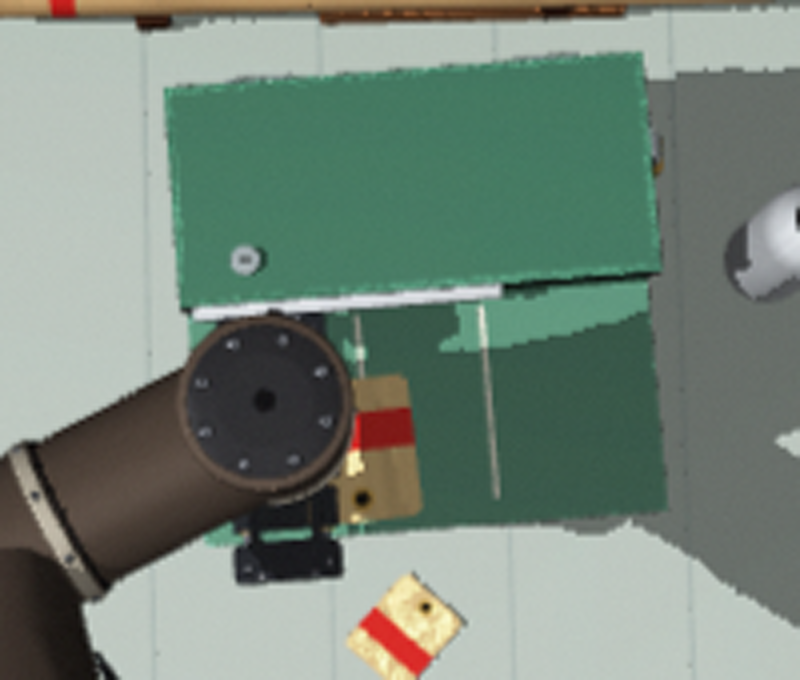

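```bash
cat > m.py <<'E'
from h import *; import sys
q=np.load("box.npy"); l=np.array(eval(sys.argv[1]),float)
b=w2b(onplane("top",(l+.5)/4-.5+[230,90],.131),q[:2],q[2])*1e3; print(b.round(1)[:,:2]); 
for i in range(len(b)-1): print("dir",np.degrees(np.arctan2(b[i+1][1]-b[i][1],b[i+1][0]-b[i][0])).round(1),"len",np.linalg.norm(b[i+1]-b[i]).round(1))
E
python3 m.py "[(409,380),(422,508)]"
```

```text
[[ -64.    12.4]
 [-163.7   10.4]]
dir -178.9 len 99.7
```

>>> arm_command([
  {"dx": 0.02, "dy": 0, "dz": -0.4, "wx": 0, "wy": 0, "wz": 0},
  {"dx": 0, "dy": 0, "dz": -0.4, "wx": 0, "wy": 0, "wz": 0},
  {"dx": 0, "dy": 0, "dz": -0.4, "wx": 0, "wy": 0, "wz": 0},
  {"dx": 0, "dy": 0, "dz": -0.4, "wx": 0, "wy": 0, "wz": 0},
  {"dx": 0, "dy": 0, "dz": -0.4, "wx": 0, "wy": 0, "wz": 0},
  {"dx": 0, "dy": 0, "dz": -0.3, "wx": 0, "wy": 0, "wz": 0},
  {"dx": 0, "dy": 0, "dz": 0, "wx": 0, "wy": 0, "wz": 0},
])

```text
time_s: 10.58
tcp_pos: [0.5036, -0.0145, 0.139]
eef_rot: [-76.5, 89.9, 16.6]
contact_force: [-0.4, 0.1, 0.7]
gripper_width: 0.0501
```

```bash
python3 go.py -115 56 127.5 x;  python3 -c "
from h import *
p,d=r.capture('top'); crop(p,230,90,430,260,4,'pics/c5.png')"
```

```text
t 10.58 box xy tipz [-114.4   63.1  128. ] F [-0.4  0.1  0.7] w 0.0501 j6 [ 21.  10. -28.   0. -52. -18.]
turn units [0.   0.   0.02]
shift units now-frame [ 0.03  0.03 -0.35]  goal-frame [ 0.03  0.03 -0.35]
box x dir in goal tool axes [ 0. -1. -0.] box y dir [ 0. -0.  1.]
```

View pics/c5.png

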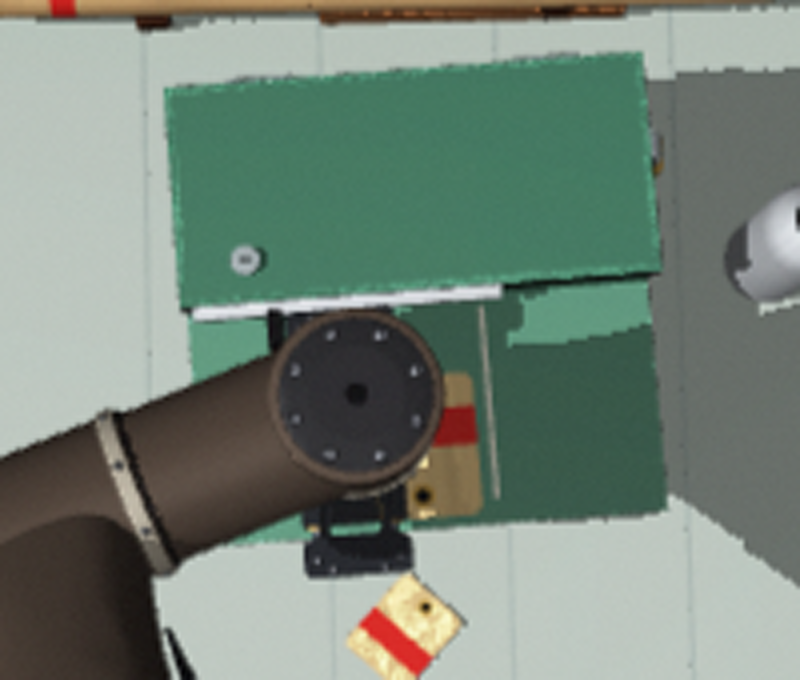

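```bash
python3 m.py "[(473,377),(483,508)]"; python3 m.py "[(481,310),(497,497)]"
```

```text
[[ -65.5  -37.3]
 [-167.4  -36.5]]
dir 179.6 len 101.8
[[ -13.9  -47.8]
 [-159.8  -48. ]]
dir -179.9 len 145.9
```

>>> arm_command([
  {"dx": 0.02, "dy": 0, "dz": -0.2, "wx": 0, "wy": 0, "wz": 0},
  {"dx": 0, "dy": 0, "dz": -0.18, "wx": 0, "wy": 0, "wz": 0},
  {"dx": 0, "dy": 0, "dz": 0, "wx": 0, "wy": 0, "wz": 0},
])

```text
time_s: 10.88
tcp_pos: [0.5043, -0.0224, 0.1387]
eef_rot: [-74.0, 89.9, 19.1]
contact_force: [0.5, 0.8, 0.3]
gripper_width: 0.0499
```

```bash
python3 go.py -115 55 127.5 x
```

```text
t 10.88 box xy tipz [-114.1   55.2  127.7] F [0.5 0.8 0.3] w 0.0499 j6 [ 20.  10. -28.   0. -52. -17.]
turn units [-0.    0.01  0.03]
shift units now-frame [ 0.01  0.05 -0.01]  goal-frame [ 0.01  0.05 -0.01]
box x dir in goal tool axes [ 0. -1. -0.] box y dir [ 0. -0.  1.]
```

>>> arm_command([
  {"dx": 0, "dy": 0, "dz": 0.6, "wx": 0, "wy": 0, "wz": 0},
  {"dx": 0, "dy": 0, "dz": 0.4, "wx": 0, "wy": 0, "wz": 0},
  {"dx": -1, "dy": 0, "dz": 0, "wx": 0, "wy": 0, "wz": 0},
  {"dx": -1, "dy": 0.5, "dz": 0, "wx": 0, "wy": 0, "wz": 0},
  {"dx": -1, "dy": 0.8, "dz": -0.8, "wx": 0, "wy": 0, "wz": 0},
  {"dx": 0, "dy": 0.8, "dz": -0.8, "wx": 0, "wy": 0, "wz": 0},
  {"dx": 0, "dy": 0.8, "dz": -0.8, "wx": 0, "wy": 0, "wz": 0},
  {"dx": 0, "dy": 0.8, "dz": -0.8, "wx": 0, "wy": 0, "wz": 0},
  {"dx": 0, "dy": 0.5, "dz": -0.6, "wx": 0, "wy": 0, "wz": 0},
  {"dx": 0, "dy": 0, "dz": 0, "wx": 0, "wy": 0, "wz": 0},
])

```text
time_s: 11.72
tcp_pos: [0.4203, -0.0781, 0.2007]
eef_rot: [174.9, 89.9, -91.5]
contact_force: [-0.4, -0.2, -0.2]
gripper_width: 0.0498
```

>>> arm_command([
  {"dx": 0, "dy": 0, "dz": 0, "wx": 1, "wy": 0, "wz": 0},
  {"dx": 0, "dy": 0, "dz": 0, "wx": 1, "wy": 0, "wz": 0},
  {"dx": 0, "dy": 0, "dz": 0, "wx": 1, "wy": 0, "wz": 0},
  {"dx": 0, "dy": 0, "dz": 0, "wx": 1, "wy": 0, "wz": 0},
  {"dx": 0, "dy": 0, "dz": 0, "wx": 1, "wy": 0, "wz": 0},
  {"dx": 0, "dy": 0, "dz": 0, "wx": 1, "wy": 0, "wz": 0},
  {"dx": 0, "dy": 0, "dz": 0, "wx": 1, "wy": 0, "wz": 0},
  {"dx": 0, "dy": 0, "dz": 0, "wx": 1, "wy": 0, "wz": 0},
  {"dx": 0, "dy": 0, "dz": 0, "wx": 1, "wy": 0, "wz": 0},
  {"dx": 0, "dy": 0, "dz": 0, "wx": 1, "wy": 0, "wz": 0},
  {"dx": 0, "dy": 0, "dz": 0, "wx": 1, "wy": 0, "wz": 0},
  {"dx": 0, "dy": 0, "dz": 0, "wx": 1, "wy": 0, "wz": 0},
  {"dx": 0, "dy": 0, "dz": 0, "wx": 1, "wy": 0, "wz": 0},
  {"dx": 0, "dy": 0, "dz": 0, "wx": 1, "wy": 0, "wz": 0},
  {"dx": 0, "dy": 0, "dz": 0, "wx": 1, "wy": 0, "wz": 0},
  {"dx": 0, "dy": 0, "dz": 0, "wx": 1, "wy": 0, "wz": 0},
  {"dx": 0, "dy": 0, "dz": 0, "wx": 1, "wy": 0, "wz": 0},
  {"dx": 0, "dy": 0, "dz": 0, "wx": 1, "wy": 0, "wz": 0},
  {"dx": 0, "dy": 0, "dz": 0, "wx": 1, "wy": 0, "wz": 0},
])

```text
time_s: 13.3
tcp_pos: [0.4285, -0.0679, 0.199]
eef_rot: [-107.7, 89.9, -105.0]
contact_force: [-0.5, 0.5, 0.3]
gripper_width: 0.0499
```

```bash
python3 go.py -200 0 127.5 y;  python3 -c "
from h import *
p,d=r.capture('top'); crop(p,230,90,430,260,4,'pics/c6.png')"
```

```text
t 13.3 box xy tipz [-192.3   13.8  188. ] F [-0.5  0.5  0.3] w 0.0499 j6 [  17.   -1.  -31.    0.  -60. -105.]
turn units [-0.11 -0.01  0.03]
shift units now-frame [ 3.03 -0.69 -0.38]  goal-frame [ 3.03 -0.69 -0.38]
box x dir in goal tool axes [0. 0. 1.] box y dir [ 0.  1. -0.]
```

View pics/c6.png

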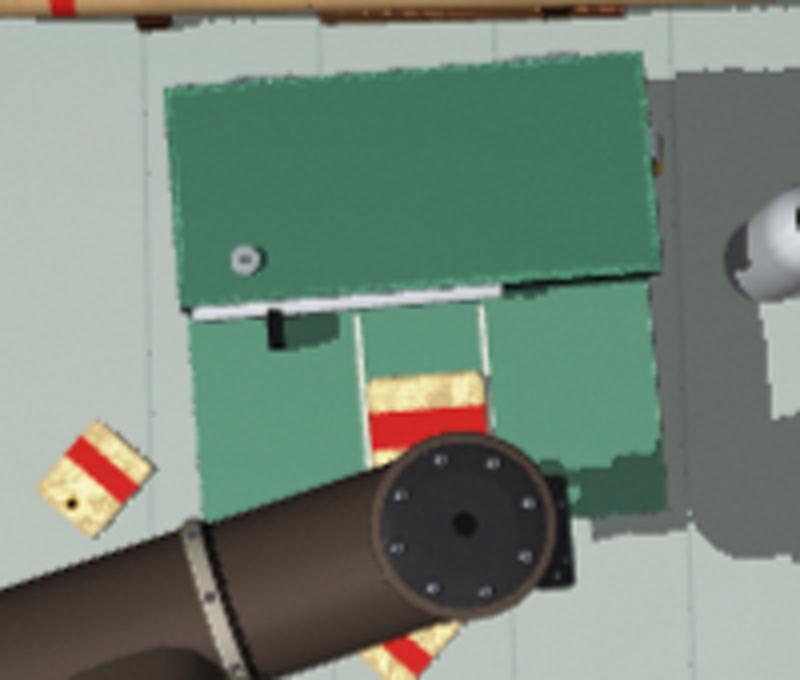

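```bash
python3 m.py "[(369,383),(371,465)]"; python3 m.py "[(484,377),(489,430)]";python3 m.py "[(359,316),(368,465)]"; python3 m.py "[(481,310),(497,497)]"; python3 m.py "[(376,378),(476,371)]"
```

```text
[[ -63.9   43.5]
 [-127.5   47. ]]
dir 176.8 len 63.7
[[ -66.2  -45.8]
 [-107.6  -46.2]]
dir -179.4 len 41.4
[[ -11.2   47.1]
 [-127.3   49.3]]
dir 178.9 len 116.2
[[ -13.9  -47.8]
 [-159.8  -48. ]]
dir -179.9 len 145.9
[[-60.5  37.8]
 [-61.1 -40. ]]
dir -90.4 len 77.7
```

>>> arm_command([
  {"dx": 0, "dy": -0.69, "dz": -0.4, "wx": -0.11, "wy": 0, "wz": 0},
  {"dx": 0, "dy": 0, "dz": 0, "wx": 0, "wy": 0, "wz": 0},
  {"dx": 0.8, "dy": 0, "dz": 0, "wx": 0, "wy": 0, "wz": 0},
  {"dx": 0.8, "dy": 0, "dz": 0, "wx": 0, "wy": 0, "wz": 0},
  {"dx": 0.8, "dy": 0, "dz": 0, "wx": 0, "wy": 0, "wz": 0},
  {"dx": 0.4, "dy": 0, "dz": 0, "wx": 0, "wy": 0, "wz": 0},
  {"dx": 0, "dy": 0, "dz": 0, "wx": 0, "wy": 0, "wz": 0},
])

```text
time_s: 13.93
tcp_pos: [0.425, -0.0792, 0.1417]
eef_rot: [-37.2, 89.8, -33.7]
contact_force: [-0.1, -1.6, -0.4]
gripper_width: 0.0498
```

```bash
python3 go.py -195 0 128 y
```

```text
t 13.93 box xy tipz [-196.4    2.7  130.7] F [-0.1 -1.6 -0.4] w 0.0498 j6 [  16.    2.  -37.    0.  -51. -103.]
turn units [0.09 0.04 0.03]
shift units now-frame [ 0.14 -0.14  0.07]  goal-frame [ 0.14 -0.14  0.07]
box x dir in goal tool axes [0. 0. 1.] box y dir [ 0.  1. -0.]
```

>>> arm_command([
  {"dx": 0.14, "dy": -0.14, "dz": 0, "wx": 0.09, "wy": 0.04, "wz": 0.03},
  {"dx": 0, "dy": 0, "dz": 0, "wx": 0, "wy": 0, "wz": 0},
  {"dx": 0, "dy": 0, "dz": 0.4, "wx": 0, "wy": 0, "wz": 0},
  {"dx": 0, "dy": 0, "dz": 0.4, "wx": 0, "wy": 0, "wz": 0},
  {"dx": 0, "dy": 0, "dz": 0.4, "wx": 0, "wy": 0, "wz": 0},
  {"dx": 0, "dy": 0, "dz": 0, "wx": 0, "wy": 0, "wz": 0},
])

```text
time_s: 14.43
tcp_pos: [0.4542, -0.08, 0.1414]
eef_rot: [3.2, 89.8, 6.4]
contact_force: [0.3, 0.3, 1.2]
gripper_width: 0.0498
```

```bash
python3 go.py -133 0 128 y
```

```text
t 14.43 box xy tipz [-167.3    0.3  130.4] F [0.3 0.3 1.2] w 0.0498 j6 [  15.    5.  -33.    0.  -51. -101.]
turn units [ 0.04  0.04 -0.  ]
shift units now-frame [ 0.12 -0.02  1.71]  goal-frame [ 0.12 -0.02  1.71]
box x dir in goal tool axes [0. 0. 1.] box y dir [ 0.  1. -0.]
```

```bash
python3 -c "
from h import *
p,d=r.capture('top'); crop(p,230,90,430,260,4,'pics/c7.png')
p,d=r.capture('scene'); crop(p,230,140,380,240,5,'pics/s7.png')"
```

```text
(no output)
```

View pics/c7.png

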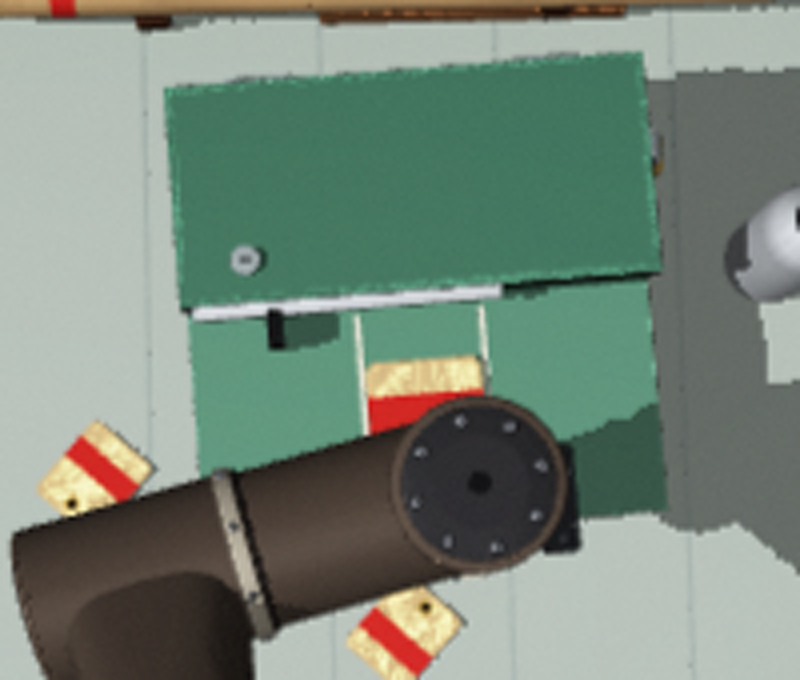

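View pics/s7.png

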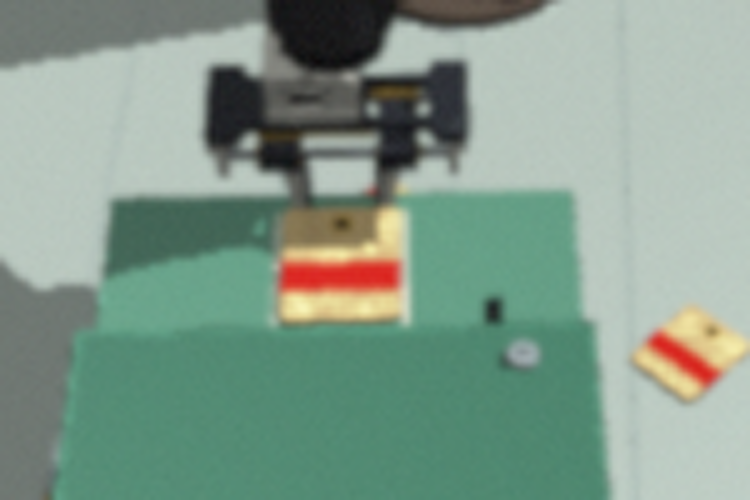

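>>> arm_command([
  {"dx": 0.04, "dy": 0, "dz": -0.25, "wx": 0, "wy": 0, "wz": 0},
  {"dx": 0.12, "dy": 0, "dz": 0, "wx": 0, "wy": 0.04, "wz": 0},
  {"dx": 0, "dy": 0, "dz": 0, "wx": 0, "wy": 0, "wz": 0},
])

```text
time_s: 14.78
tcp_pos: [0.4464, -0.0806, 0.1374]
eef_rot: [165.4, 89.9, 168.7]
contact_force: [0.9, 0.8, -0.4]
gripper_width: 0.0499
```

```bash
python3 go.py -133 0 128 y
```

```text
t 14.78 box xy tipz [-175.     0.2  126.4] F [ 0.9  0.8 -0.4] w 0.0499 j6 [  15.    5.  -34.   -0.  -51. -101.]
turn units [ 0.03 -0.03 -0.01]
shift units now-frame [-0.08 -0.01  2.1 ]  goal-frame [-0.08 -0.01  2.1 ]
box x dir in goal tool axes [0. 0. 1.] box y dir [ 0.  1. -0.]
```

>>> arm_command([
  {"dx": -0.06, "dy": 0, "dz": 0.3, "wx": 0.03, "wy": -0.02, "wz": 0},
  {"dx": 0, "dy": 0, "dz": 0.4, "wx": 0, "wy": 0, "wz": 0},
  {"dx": 0, "dy": 0, "dz": 0.4, "wx": 0, "wy": 0, "wz": 0},
  {"dx": 0, "dy": 0, "dz": 0.4, "wx": 0, "wy": 0, "wz": 0},
  {"dx": 0, "dy": 0, "dz": 0.4, "wx": 0, "wy": 0, "wz": 0},
  {"dx": 0, "dy": 0, "dz": 0, "wx": 0, "wy": 0, "wz": 0},
])

```text
time_s: 15.28
tcp_pos: [0.4884, -0.0783, 0.139]
eef_rot: [50.6, 90.0, 53.7]
contact_force: [0.7, 0.9, 0.2]
gripper_width: 0.0499
```

```bash
python3 go.py -80 0 128 y; python3 -c "
from h import *
p,d=r.capture('top'); crop(p,230,90,430,260,4,'pics/c8.png')"
```

```text
t 15.28 box xy tipz [-133.     0.2  128. ] F [0.7 0.9 0.2] w 0.0499 j6 [  14.    9.  -29.   -0.  -52. -101.]
turn units [ 0.    0.   -0.01]
shift units now-frame [ 0.   -0.01  2.65]  goal-frame [ 0.   -0.01  2.65]
box x dir in goal tool axes [0. 0. 1.] box y dir [ 0.  1. -0.]
```

View pics/c8.png

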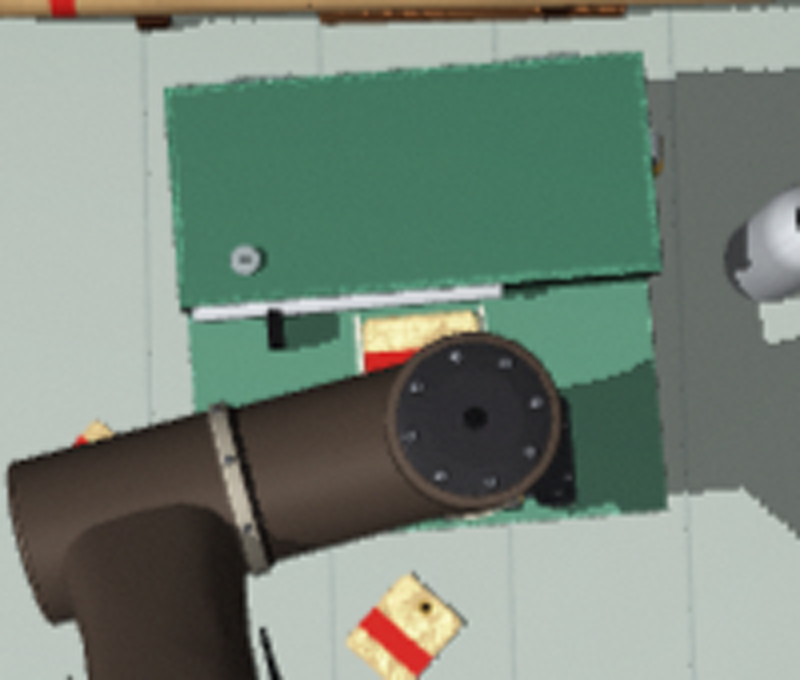

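The tag (crop x 361–482) is centred between the guide lines (357 and 484) and square to the slot. I'll push on.

>>> arm_command([
  {"dx": 0, "dy": 0, "dz": 0.3, "wx": 0, "wy": 0, "wz": 0},
  {"dx": 0, "dy": 0, "dz": 0.3, "wx": 0, "wy": 0, "wz": 0},
  {"dx": 0, "dy": 0, "dz": 0.3, "wx": 0, "wy": 0, "wz": 0},
  {"dx": 0, "dy": 0, "dz": 0.3, "wx": 0, "wy": 0, "wz": 0},
  {"dx": 0, "dy": 0, "dz": 0.3, "wx": 0, "wy": 0, "wz": 0},
  {"dx": 0, "dy": 0, "dz": 0.3, "wx": 0, "wy": 0, "wz": 0},
])

```text
time_s: 15.83
tcp_pos: [0.5251, -0.0766, 0.1386]
eef_rot: [169.5, 89.9, 172.6]
contact_force: [0.3, -0.2, 1.7]
gripper_width: 0.0501
```

```bash
python3 go.py -24 0 128 y
```

```text
t 15.83 box xy tipz [-96.3  -0.2 127.6] F [ 0.3 -0.2  1.7] w 0.0501 j6 [  13.   12.  -25.   -0.  -53. -100.]
turn units [-0.01 -0.03 -0.01]
shift units now-frame [-0.03  0.01  3.61]  goal-frame [-0.02  0.01  3.61]
box x dir in goal tool axes [0. 0. 1.] box y dir [ 0.  1. -0.]
```

>>> arm_command([
  {"dx": -0.02, "dy": 0, "dz": 0.3, "wx": 0, "wy": -0.03, "wz": 0},
  {"dx": 0, "dy": 0, "dz": 0.3, "wx": 0, "wy": 0, "wz": 0},
  {"dx": 0, "dy": 0, "dz": 0.3, "wx": 0, "wy": 0, "wz": 0},
  {"dx": 0, "dy": 0, "dz": 0.3, "wx": 0, "wy": 0, "wz": 0},
  {"dx": 0, "dy": 0, "dz": 0.3, "wx": 0, "wy": 0, "wz": 0},
  {"dx": 0, "dy": 0, "dz": 0.3, "wx": 0, "wy": 0, "wz": 0},
  {"dx": 0, "dy": 0, "dz": 0.3, "wx": 0, "wy": 0, "wz": 0},
])

```text
time_s: 16.42
tcp_pos: [0.5719, -0.0741, 0.1388]
eef_rot: [90.1, 90.0, 93.2]
contact_force: [-0.4, 0.6, 2.0]
gripper_width: 0.0499
```

```bash
python3 go.py -24 0 128 y; python3 -c "
from h import *
p,d=r.capture('top'); crop(p,230,90,430,260,4,'pics/c9.png')"
```

```text
t 16.42 box xy tipz [-49.4  -0.2 127.8] F [-0.4  0.6  2. ] w 0.0499 j6 [ 12.  16. -20.  -0. -54. -99.]
turn units [-0.01 -0.   -0.  ]
shift units now-frame [-0.01  0.01  1.27]  goal-frame [-0.01  0.01  1.27]
box x dir in goal tool axes [0. 0. 1.] box y dir [ 0.  1. -0.]
```

View pics/c9.png

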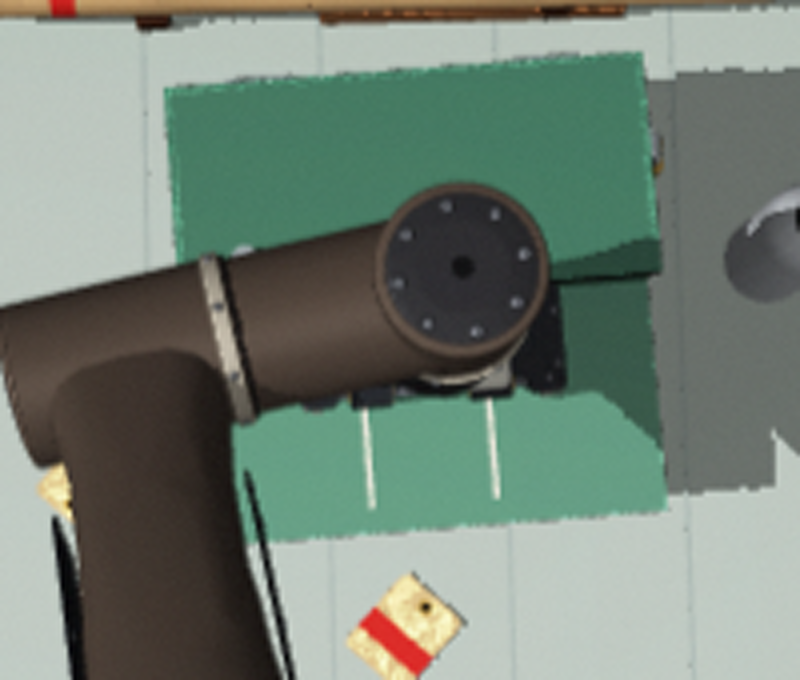

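>>> arm_command([
  {"dx": 0, "dy": 0, "dz": 0.3, "wx": 0, "wy": 0, "wz": 0},
  {"dx": 0, "dy": 0, "dz": 0.3, "wx": 0, "wy": 0, "wz": 0},
  {"dx": 0, "dy": 0, "dz": 0.3, "wx": 0, "wy": 0, "wz": 0},
  {"dx": 0, "dy": 0, "dz": 0.2, "wx": 0, "wy": 0, "wz": 0},
  {"dx": 0, "dy": 0, "dz": 0, "wx": 0, "wy": 0, "wz": 0},
  {"dx": 0, "dy": 0, "dz": 0, "wx": 0, "wy": 0, "wz": 0},
])

```text
time_s: 16.97
tcp_pos: [0.5982, -0.0726, 0.1383]
eef_rot: [15.9, 89.9, 19.0]
contact_force: [-0.9, -0.4, -0.2]
gripper_width: 0.0504
```

```bash
python3 go.py -24 0 128 y
```

```text
t 16.97 box xy tipz [-2.300e+01 -1.000e-01  1.273e+02] F [-0.9 -0.4 -0.2] w 0.0504 j6 [ 12.  18. -16.  -0. -55. -99.]
turn units [-0.    0.01 -0.  ]
shift units now-frame [-0.03  0.   -0.05]  goal-frame [-0.03  0.   -0.05]
box x dir in goal tool axes [0. 0. 1.] box y dir [ 0.  1. -0.]
```

Force has dropped, so the tag has probably tipped in. I'll back away and look at the slot area.

>>> arm_command([
  {"dx": 0, "dy": 0, "dz": -1, "wx": 0, "wy": 0, "wz": 0},
  {"dx": -0.3, "dy": 0, "dz": -1, "wx": 0, "wy": 0, "wz": 0},
  {"dx": -1, "dy": 0, "dz": -1, "wx": 0, "wy": 0, "wz": 0},
  {"dx": -1, "dy": 0, "dz": -1, "wx": 0, "wy": 0, "wz": 0},
  {"dx": -1, "dy": 0, "dz": -1, "wx": 0, "wy": 0, "wz": 0},
  {"dx": -0.5, "dy": 0, "dz": -1, "wx": 0, "wy": 0, "wz": 0},
  {"dx": 0, "dy": 0, "dz": -1, "wx": 0, "wy": 0, "wz": 0},
  {"dx": 0, "dy": 0, "dz": 0, "wx": 0, "wy": 0, "wz": 0},
])

```text
time_s: 17.63
tcp_pos: [0.4515, -0.0806, 0.2151]
eef_rot: [162.2, 89.9, 165.2]
contact_force: [-1.0, 0.1, -0.9]
gripper_width: 0.0499
```

```bash
python3 go.py -26 112 205 y; python3 -c "
from h import *
p,d=r.capture('top'); crop(p,230,90,430,260,4,'pics/c10.png')
for o in r.cut_out('top','tag'): print(o['score'],o['bbox'])
p,d=r.capture('scene'); crop(p,230,140,380,240,5,'pics/s10.png')"
```

```text
t 17.63 box xy tipz [-1.700e+02 -2.000e-01  2.041e+02] F [-1.   0.1 -0.9] w 0.0499 j6 [  15.    1.  -27.   -0.  -62. -101.]
turn units [-0.01 -0.02 -0.01]
shift units now-frame [-0.05  5.62  7.2 ]  goal-frame [-0.04  5.61  7.2 ]
box x dir in goal tool axes [0. 0. 1.] box y dir [ 0.  1. -0.]
0.74 [271.2, 102.0, 127.5, 115.0]
0.7 [315.9, 238.8, 26.6, 24.8]
0.66 [239.8, 197.5, 27.3, 20.2]
```

View pics/c10.png

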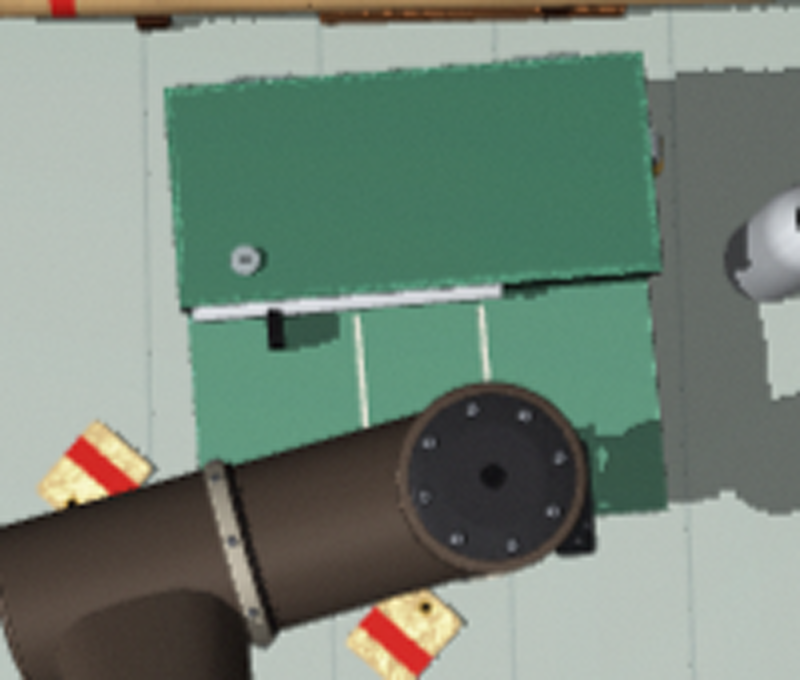

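View pics/s10.png

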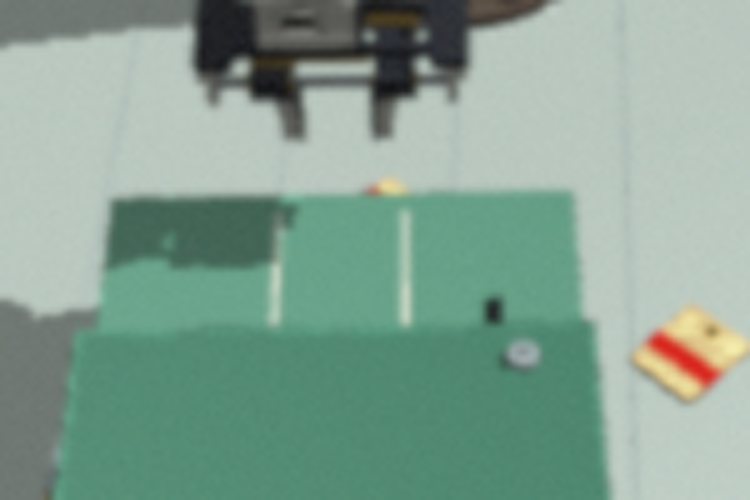

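The ledge is empty, with no tag edge showing at the slot, and the two small look-alikes haven't moved. Next I'll straddle the tab and shut the cover.

>>> arm_command([
  {"dx": 0, "dy": 0.7, "dz": 0.9, "wx": 0, "wy": 0, "wz": 0},
  {"dx": 0, "dy": 0.7, "dz": 0.9, "wx": 0, "wy": 0, "wz": 0},
  {"dx": 0, "dy": 0.7, "dz": 0.9, "wx": 0, "wy": 0, "wz": 0},
  {"dx": 0, "dy": 0.7, "dz": 0.9, "wx": 0, "wy": 0, "wz": 0},
  {"dx": 0, "dy": 0.7, "dz": 0.9, "wx": 0, "wy": 0, "wz": 0},
  {"dx": 0, "dy": 0.7, "dz": 0.9, "wx": 0, "wy": 0, "wz": 0},
  {"dx": 0, "dy": 0.7, "dz": 0.9, "wx": 0, "wy": 0, "wz": 0},
  {"dx": 0, "dy": 0.5, "dz": 0.6, "wx": 0, "wy": 0, "wz": 0},
  {"dx": 0, "dy": 0, "dz": 0, "wx": 0, "wy": 0, "wz": 0},
])

```text
time_s: 18.53
tcp_pos: [0.5979, 0.0407, 0.2068]
eef_rot: [-159.1, 89.5, -156.1]
contact_force: [-0.3, 0.1, -0.5]
gripper_width: 0.0499
```

```bash
python3 go.py -26 111 145 y
```

```text
t 18.53 box xy tipz [-17.2 113.  195.8] F [-0.3  0.1 -0.5] w 0.0499 j6 [  23.   15.  -11.    0.  -64. -110.]
turn units [-0.03 -0.11  0.04]
shift units now-frame [ 2.55 -0.09 -0.42]  goal-frame [ 2.54 -0.1  -0.44]
box x dir in goal tool axes [0. 0. 1.] box y dir [ 0.  1. -0.]
```

>>> arm_command([
  {"dx": 0, "dy": -0.1, "dz": -0.44, "wx": -0.03, "wy": -0.11, "wz": 0.04},
  {"dx": 0, "dy": 0, "dz": 0, "wx": 0, "wy": 0, "wz": 0},
  {"dx": 0.6, "dy": 0, "dz": 0, "wx": 0, "wy": 0, "wz": 0},
  {"dx": 0.7, "dy": 0, "dz": 0, "wx": 0, "wy": 0, "wz": 0},
  {"dx": 0.7, "dy": 0, "dz": 0, "wx": 0, "wy": 0, "wz": 0},
  {"dx": 0.3, "dy": 0, "dz": 0, "wx": 0, "wy": 0, "wz": 0},
  {"dx": 0, "dy": 0, "dz": 0, "wx": 0, "wy": 0, "wz": 0},
])

```text
time_s: 19.12
tcp_pos: [0.5879, 0.0364, 0.1558]
eef_rot: [-157.6, 89.8, -154.5]
contact_force: [0.9, 1.1, 0.5]
gripper_width: 0.0501
```

>>> arm_command([
  {"dx": 0, "dy": 0, "dz": 0, "wx": 0, "wy": 0, "wz": 0},
  {"dx": 0, "dy": 0, "dz": 0, "wx": 0, "wy": 0, "wz": 0},
  {"dx": 0, "dy": 0, "dz": 0, "wx": 0, "wy": 0, "wz": 0},
  {"dx": 0, "dy": 0, "dz": 0, "wx": 0, "wy": 0, "wz": 0},
  {"dx": 0, "dy": 0, "dz": 0, "wx": 0, "wy": 0, "wz": 0},
  {"dx": 0, "dy": 0, "dz": 0, "wx": 0, "wy": 0, "wz": 0},
  {"dx": 0, "dy": 0, "dz": 0, "wx": 0, "wy": 0, "wz": 0},
], fingers=1, force=5)

```text
time_s: 19.7
tcp_pos: [0.5888, 0.0361, 0.1591]
eef_rot: [-81.6, 90.0, -78.5]
contact_force: [1.9, -0.9, -3.7]
gripper_width: 0.0123
```

```bash
python3 go.py -26 0 145 y
```

```text
t 19.7 box xy tipz [-26.6 108.9 148.1] F [ 1.9 -0.9 -3.7] w 0.0123 j6 [  23.   16.  -17.    0.  -57. -109.]
turn units [-0.01  0.    0.01]
shift units now-frame [ 0.16 -5.45  0.03]  goal-frame [ 0.16 -5.45  0.03]
box x dir in goal tool axes [0. 0. 1.] box y dir [ 0.  1. -0.]
```

>>> arm_command([
  {"dx": 0, "dy": -0.4, "dz": 0, "wx": 0, "wy": 0, "wz": 0},
  {"dx": 0, "dy": -0.4, "dz": 0, "wx": 0, "wy": 0, "wz": 0},
  {"dx": 0, "dy": -0.4, "dz": 0, "wx": 0, "wy": 0, "wz": 0},
  {"dx": 0, "dy": -0.4, "dz": 0, "wx": 0, "wy": 0, "wz": 0},
  {"dx": 0, "dy": -0.4, "dz": 0, "wx": 0, "wy": 0, "wz": 0},
  {"dx": 0, "dy": -0.4, "dz": 0, "wx": 0, "wy": 0, "wz": 0},
  {"dx": 0, "dy": -0.4, "dz": 0, "wx": 0, "wy": 0, "wz": 0},
  {"dx": 0, "dy": -0.4, "dz": 0, "wx": 0, "wy": 0, "wz": 0},
  {"dx": 0, "dy": -0.4, "dz": 0, "wx": 0, "wy": 0, "wz": 0},
  {"dx": 0, "dy": -0.4, "dz": 0, "wx": 0, "wy": 0, "wz": 0},
  {"dx": 0, "dy": -0.4, "dz": 0, "wx": 0, "wy": 0, "wz": 0},
  {"dx": 0, "dy": 0, "dz": 0, "wx": 0, "wy": 0, "wz": 0},
])

```text
time_s: 20.7
tcp_pos: [0.5942, -0.061, 0.1591]
eef_rot: [20.9, 89.9, 24.0]
contact_force: [-0.1, 1.3, -0.5]
gripper_width: 0.0121
```

```bash
python3 go.py -26 0 145 y
```

```text
t 20.7 box xy tipz [-26.4  11.7 148.1] F [-0.1  1.3 -0.5] w 0.0121 j6 [  13.   17.  -16.   -0.  -58. -100.]
turn units [-0.02  0.01 -0.  ]
shift units now-frame [ 0.16 -0.58  0.02]  goal-frame [ 0.16 -0.58  0.02]
box x dir in goal tool axes [0. 0. 1.] box y dir [ 0.  1. -0.]
```

>>> arm_command([
  {"dx": 0, "dy": -0.25, "dz": 0, "wx": 0, "wy": 0, "wz": 0},
  {"dx": 0, "dy": -0.25, "dz": 0, "wx": 0, "wy": 0, "wz": 0},
  {"dx": 0, "dy": -0.15, "dz": 0, "wx": 0, "wy": 0, "wz": 0},
  {"dx": 0, "dy": -0.15, "dz": 0, "wx": 0, "wy": 0, "wz": 0},
])

```text
time_s: 21.03
tcp_pos: [0.5951, -0.0766, 0.1591]
eef_rot: [65.3, 89.8, 68.3]
contact_force: [-2.5, 10.6, 2.1]
gripper_width: 0.0181
```

```bash
python3 go.py -26 0 145 y
```

```text
t 21.03 box xy tipz [-26.4  -4.  148.1] F [-2.5 10.6  2.1] w 0.0181 j6 [ 11.  17. -15.  -0. -58. -98.]
turn units [-0.02  0.02 -0.04]
shift units now-frame [0.15 0.2  0.02]  goal-frame [0.15 0.2  0.02]
box x dir in goal tool axes [0. 0. 1.] box y dir [ 0.  1. -0.]
```

It's at the stop: 10.6 N, with the tool past y = 0. I'll release and back off.

>>> arm_command([
  {"dx": 0, "dy": 0.15, "dz": 0, "wx": 0, "wy": 0, "wz": 0},
  {"dx": 0, "dy": 0, "dz": 0, "wx": 0, "wy": 0, "wz": 0},
  {"dx": 0, "dy": 0, "dz": 0, "wx": 0, "wy": 0, "wz": 0},
  {"dx": 0, "dy": 0, "dz": 0, "wx": 0, "wy": 0, "wz": 0},
  {"dx": 0, "dy": 0, "dz": 0, "wx": 0, "wy": 0, "wz": 0},
  {"dx": -0.8, "dy": 0, "dz": 0, "wx": 0, "wy": 0, "wz": 0},
  {"dx": -1, "dy": 0, "dz": 0, "wx": 0, "wy": 0, "wz": 0},
  {"dx": -1, "dy": 0, "dz": 0, "wx": 0, "wy": 0, "wz": 0},
  {"dx": -1, "dy": 0, "dz": -1, "wx": 0, "wy": 0, "wz": 0},
  {"dx": 0, "dy": 0, "dz": -1, "wx": 0, "wy": 0, "wz": 0},
  {"dx": 0, "dy": 0, "dz": -1, "wx": 0, "wy": 0, "wz": 0},
  {"dx": 0, "dy": 0, "dz": -1, "wx": 0, "wy": 0, "wz": 0},
  {"dx": 0, "dy": 0, "dz": -1, "wx": 0, "wy": 0, "wz": 0},
  {"dx": 0, "dy": 0, "dz": -1, "wx": 0, "wy": 0, "wz": 0},
  {"dx": 0, "dy": 0, "dz": 0, "wx": 0, "wy": 0, "wz": 0},
], fingers=-0.1)

```text
time_s: 22.28
tcp_pos: [0.4698, -0.0827, 0.238]
eef_rot: [-153.8, 89.9, -150.7]
contact_force: [-0.4, -0.1, -0.7]
gripper_width: 0.0483
```

```bash
python3 go.py -26 0 145 y; python3 -c "
from h import *
p,d=r.capture('top'); crop(p,230,90,430,260,4,'pics/c11.png')
p,d=r.capture('scene'); crop(p,200,130,400,260,4,'pics/s11.png')
q=np.load('box.npy')
for v in (0,10): print(v,(proj('top',b2w([[-.02,v/1e3,.172]],q[:2],q[2]))-[230,90])*4+1.5)"
```

```text
t 22.28 box xy tipz [-151.8   -3.2  227. ] F [-0.4 -0.1 -0.7] w 0.0483 j6 [  14.    2.  -23.    0.  -65. -101.]
turn units [-0.01 -0.02  0.01]
shift units now-frame [4.09 0.17 6.3 ]  goal-frame [4.1  0.16 6.29]
box x dir in goal tool axes [0. 0. 1.] box y dir [ 0.  1. -0.]
0 [[422.89616649 314.99367391]]
10 [[409.69938017 316.01246854]]
```

View pics/c11.png

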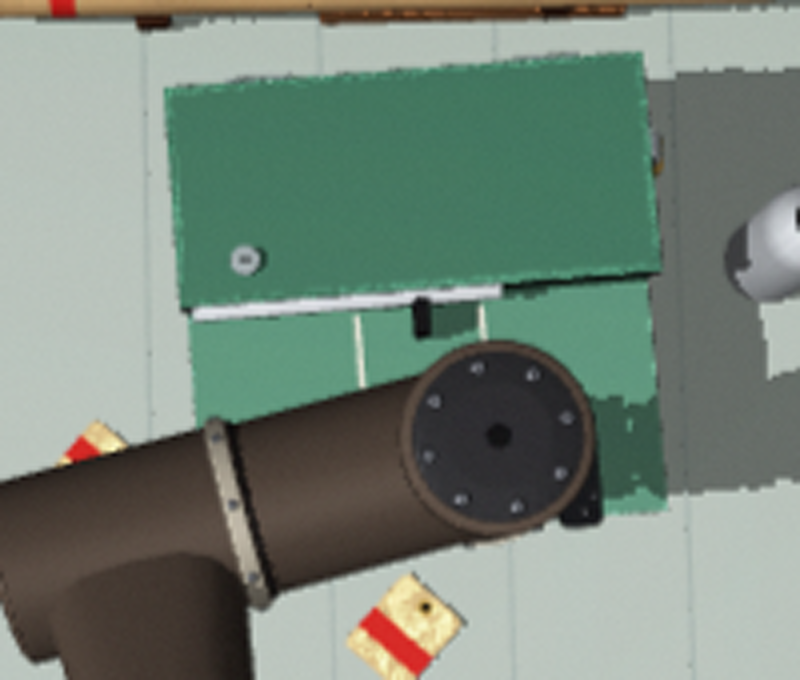

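View pics/s11.png

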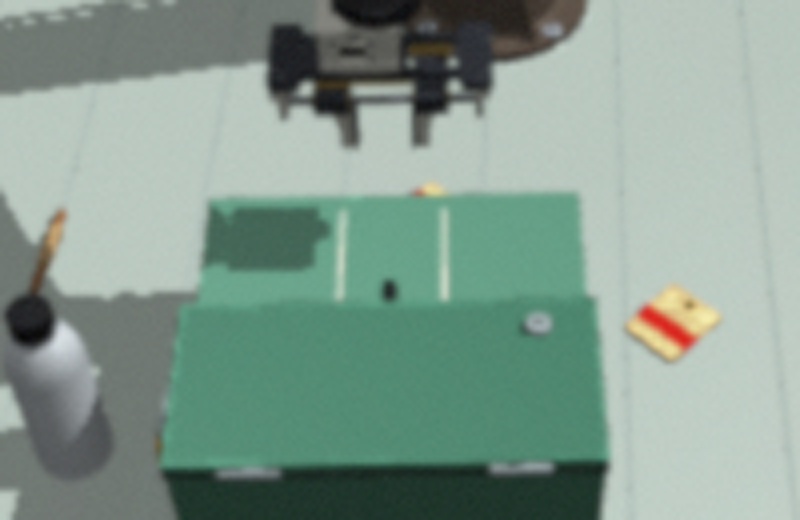

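The tab shows at crop column 422; a fully shut cover predicts 423. The arm is clear of everything and the ledge is empty, so I'll hand in.

```bash
python3 -c "
from plant import r
print(r.close_job())"
```

```text
the job is handed in; nothing more can be done
None
```

I slid the cover to its open stop and squared the large tag up to the slot with two-finger pushes. I then pushed it through, slid the cover shut against its stop, backed the arm clear and handed the job in at about 22 s.

- **Cover:** In the last top view the tab sat at column 422 of the enlarged crop, against 423 expected for fully shut. That puts the cover within about 1 mm of shut.
- **Tag:** The ledge is empty and no tag edge shows at the slot. The push force dropped to zero at the end of the push, and the cover closed without catching. I couldn't see inside the box, so that the tag slid all the way down is inferred from these signs.
- **Other things:** The two small look-alike tags and the bottle look unmoved. I never went near the balls or the bails, and did not check them again afterwards.
- **Detector:** One tag detection after the push was wrong, because it outlined the whole box. I relied on the pictures instead.

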